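Fit the hose elbows to the leather workshop's air block

TASK

Shut the air valve with its lever, and only then take the dust caps off as many ports of the clamped air block as there are hose elbows on the bench and put those caps in the blue bin; any port left over keeps its cap. Screw each elbow into an open port, clockwise until it tightens, and stop with its barb pointing square to the front of the block, holding the thin plastic elbows gently (under 30 N a finger). When all are in, open the air valve fully again, and leave the jar and the spool on the bench alone.

Things in the scene. Friction and masses are not known exactly. Their poses are not given: they have to be found in the camera images.
- block: Aluminium air block, 90 (x) x 340 (y) x 60 mm, clamped to the bench, three ports in its top, 120 mm apart. Origin under its centre; its front is -x, the long side near the robot, shown by a white mark on the top before each port. Clamps at its ends reach y = +-217 mm.
- elbow0: Grey plastic hose elbow on a brass stem (may be absent: None), 0.14 kg. Origin: centre of the flange's underside, 17 mm up when on the bench; x along the barb, z up. Flange 56 dia x 5 mm; on it a square body 30 x 30 mm up to z = 44 mm: grip its +-y flats. Level barb 16 to 21 mm thick at z = 26 mm, tip at x = 75 mm. Thin: over 30 N a finger cracks it; 10 to 20 N is enough.
- mark0 (a point): White mark, 12 x 4 mm, on the block's top, 38 mm in front (-x) of port 0's centre: the fitted elbow's barb must point over it.
- cap0: Black plastic dust cap, loose in port 0 at the start: lift it straight out. Origin: centre of its head's underside, 4 mm above the block's top when in a port. Head 54 mm dia, 5 thick; on it a round knob 27 mm dia up to z = 32 mm; plug below 28 mm dia, 12 long. 40 g. The three are alike.
- port0 (a point): Port 0, at the block's -y end: centre of the bore, at the block's top, 60 mm up; axes as the block's. Bore 44 mm dia, 26 deep. Two helical ledges in it leave 33 mm dia clear and two entry slots for the lugs, 50 degrees wide, at +75 and -105 degrees from +x (anticlockwise seen from above is +). Enter with the barb at -105 degrees to end facing the front.
- elbow1: Hose elbow like elbow0 (may be absent). Below its flange: stem 29 mm dia, 17 mm long, brass, with two lugs on +x and -x, in line with the barb: 40 mm over both, 6 mm wide, 10.8 to 15.8 mm below the flange's underside.
- mark1 (a point): White mark, 12 x 4 mm, on the block's top, 38 mm in front (-x) of port 1's centre: the fitted elbow's barb must point over it.
- cap1: Black plastic dust cap, loose in port 1 at the start: lift it straight out. Origin: centre of its head's underside, 4 mm above the block's top when in a port. Head 54 mm dia, 5 thick; on it a round knob 27 mm dia up to z = 32 mm; plug below 28 mm dia, 12 long. 40 g. The three are alike.
- port1 (a point): Port 1, the middle one, like port 0. Thread: with the lugs in the slots an elbow drops until its flange rests on the seal; clockwise (from above) it is free for about 45 degrees, then the lugs draw it down on the seal and the resistance rises, to about 0.2 N m at 75 degrees, where the barb faces front and the flange is 2 mm lower. It stays put. Dead stop at 100 degrees: too far.
- elbow2: Hose elbow like elbow0 and elbow1 (may be absent). All start standing upright.
- mark2 (a point): White mark, 12 x 4 mm, on the block's top, 38 mm in front (-x) of port 2's centre: the fitted elbow's barb must point over it.
- cap2: Black plastic dust cap, loose in port 2 at the start: lift it straight out. Origin: centre of its head's underside, 4 mm above the block's top when in a port. Head 54 mm dia, 5 thick; on it a round knob 27 mm dia up to z = 32 mm; plug below 28 mm dia, 12 long. 40 g. The three are alike.
- port2 (a point): Port 2, at the block's +y end, like port 0. Each port has a spring-backed black rubber seal ring, 56 mm dia, 4 mm proud of the block's top; it yields under an elbow (3.5 N/mm).
- bin_in (a point): Centre of the inner floor, 4 mm up, of the blue open plastic bin, 160 (x) x 190 (y) x 70 mm outside, walls 4 mm, fixed; its axes are the bin's sides.
- valve (a joint): Toggle lever of the air supply valve, on a grey block 70 x 50 x 25 mm, fixed to the bench. 0 = shut: the lever leans 0.5 rad towards the valve's -x (the robot's side); 1.0 = open: it leans 0.5 rad the other way (+x). Stiff hinge (0.06 N m) along the valve's y axis, 22 mm up; the lever stays where it is left.
- valve_tip (a point): Centre of the black ball (26 mm diameter) at the lever's end, 100 mm from the hinge. Its frame turns with the lever, about y (the hinge's direction), and is the valve's own frame at joint value 0; in this frame the hinge axis lies at x = +48, z = -88 mm.
- jar: Bystander: jar of leather cream, 64 mm diameter, 85 mm high, origin under its centre. Leave it where it is.
- spool: Bystander: wooden thread spool, 48 mm diameter, 65 mm high, origin under its centre. Leave it where it is.
Things that resemble listed ones, but are neither listed nor needed, are in the scene too. Leave any purple or turquoise look-alike of the cap2 alone.

How it is judged:
By the outcome, as a careful person would: the job done as asked, in the order asked, and still so for the second after the job is handed in, with the robot touching nothing.
Of elbow0, elbow1, elbow2 only 2 to 3 are there at a start; the rules pass over those that are not, and their reading is None.
At some moment in a run one of elbow0, elbow1, elbow2 may be knocked a few centimetres aside while the robot is not near it.
Once in a run the grip may slacken for a moment while it holds something.
It also fails if it takes over 210 s, if anything falls off the work surface, if the arm or the gripper's body presses on something with over 40 N, if the wrist force passes 120 N, or if a joint passes its speed limit or range.

ROBOT

A 6-joint arm with a two-finger parallel gripper is mounted at the origin on the work surface. World frame = base frame: x ahead of the robot, y to its left, z up, the work surface at z = 0. Lengths are in mm, angles in rad, forces in N, time in s.
With the tool pointing down it reaches from about 350 to 775 mm from the base axis. Payload 7.3 kg.
Tool frame: the origin (TCP) lies at the centre of the arm's flange, where the gripper is bolted on; the fingertips stand 178 mm ahead of it and the grasp point (between the pads) lies 159 mm ahead of it; z points along the fingers, y is the direction in which the jaws open and shut (so a half turn about z gives the same grasp; the last joint's range is limited). The gripper opens to 92 mm and grips with 3 to 60 N. Pads are 19 mm wide; open, the fingers measure 130 mm over their backs; the gripper's body (75 mm by 190 mm) begins 47 mm behind the grasp point.
Start: joints at [1.136, 0.342, 1.524, -0, 1.275, -0.146], TCP at [149.499, 503.267, 404.741] pointing down, gripper open.
Joint ranges: [-2.53, 2.53], [-0.77, 2.02], [0.04, 2.7], [-1, 4.14], [0.28, 2.66], [-3.11, 3.11]. Speed limits (rad/s): [2.57, 2.57, 3.14, 3.14, 3.14, 3.14].

INTERFACE

Orientations are given as [roll, pitch, yaw] about the fixed x, y, z axes, in that order (R = Rz(yaw) Ry(pitch) Rx(roll)).
In Python, from plant import get_obs, capture, close_job gives the robot as it stands. The module is installed in compiled form; this text tells all that it offers.
- The arm moves only by the shell command python3 -m pendant 'ROWS'. ROWS is JSON, a list of rows, each a list of 3 entries, a list of its own where there are three numbers: the shift along the tool's x, y, z in m, then the turn, a rotation vector about the tool's x, y, z in rad, then the finger opening in m, from 0 to 0.0918. In form: [[[tx, ty, tz], [wx, wy, wz], fingers], ...]. A call has 1 to 10 rows; each row is the pose to reach, as a shift and turn from the pose commanded when the call began, along the tool's axes at that moment; what a row does not reach only later rows make up. A row lasts 1/12 s, in which the tool goes at most 41.7 mm and 7.16 degrees, less where a joint would pass 70% of its speed; a pose out of reach is approached as far as the arm can. A call with a gripper value outside its range is refused whole. The fingers move at their own pace and stop on an object; the grip force is fixed at half the most. Time passes only in rows, so rows that repeat a pose let the fingers close. It gives the time, the measured TCP pose, the force and the opening at its end, in the units of the state.
- get_obs(): the state, without advancing time (a new reading comes with each control period).
- capture(name): name is "scene" or "top" or "wrist"; returns a dict with "color" (480x640x3 uint8, red, green, blue), "mtx" (3x3 intrinsics, pixels), "rvec" (rotation vector, rad) and "tvec" (3), from world to camera coordinates, as OpenCV has them. Camera axes: x right, y down, z forward; pixel columns grow to the right and rows downward; lengths in mm; the calibration is good to about 2 mm. A picture is of the moment at which its call begins. There is no depth.
- close_job(): hands the job in, once; it reports no verdict.
The state is a dict: "time": time; "joint_positions": joint angles; "dq": joint speeds; "tau": joint torques, N m; "tool_pos": TCP position; "tcp_rot": TCP orientation; "contact_force": force on the tool from outside, world axes, zero at the start; "moment": the same for the moment, N m; "grip_width": finger opening in mm.
Only numpy, scipy, OpenCV 4.12 (cv2) and the standard library are available. Lean on these libraries where they do the work, as an engineer would, in place of code of your own. Each camera call takes 0.05 s, during which the arm holds its last target. There are 200 camera calls.

## Working session

There is one attempt and no reset: what is moved stays moved. The work goes in short steps, Python scripts to look and compute and a shell command to move; the robot and the scene stay as the last step left them, time stands still between calls to the robot, and variables do not carry over. Pictures are saved under pics/ and viewed, about 12 in all and at most 16, crops included, and the job is handed in when it is done.

```bash
mkdir -p pics
cat > h.py <<'E'
import numpy as np, cv2
from plant import get_obs, capture
from scipy.spatial.transform import Rotation as R
def snap(name,fn):
    c=capture(name); cv2.imwrite(f'pics/{fn}.png',cv2.cvtColor(c['color'],cv2.COLOR_RGB2BGR))
    np.savez(f'pics/{fn}.npz',**c); return c
def load(fn): return dict(np.load(f'pics/{fn}.npz'))
def ray(c,uv,z):
    Rm=cv2.Rodrigues(np.array(c['rvec'],float))[0]; t=np.array(c['tvec'],float).ravel()
    o=-Rm.T@t; d=Rm.T@np.linalg.inv(c['mtx'])@np.array([uv[0],uv[1],1.]); return o+d*(z-o[2])/d[2]
def proj(c,P): return cv2.projectPoints(np.array(P,float).reshape(-1,1,3),np.array(c['rvec'],float),np.array(c['tvec'],float),np.array(c['mtx'],float),None)[0].reshape(-1,2)
E
python3 - <<'E'
from h import *
for n in ['scene','top','wrist']:
    c=snap(n,n+'0'); Rm=cv2.Rodrigues(np.array(c['rvec'],float))[0]; print(n,-Rm.T@np.array(c['tvec']).ravel(),c['mtx'][0])
o=get_obs(); print(o)
E
```

```text
scene [1329.98361971  528.58940789  922.20002141] [581.19457678   0.         310.51671764]
top [ 483.54277112   70.87987591 1062.13008937] [462.72442856   0.         325.53221691]
wrist [ 73.4085776  525.52232894 384.21723835] [332.14713905   0.         318.07175858]
{'time': 0.15, 'joint_positions': array([ 1.13600826e+00,  3.42547437e-01,  1.52477427e+00, -3.82861499e-05,
        1.27540025e+00, -1.46010698e-01]), 'dq': array([-0.00081013, -0.00209748, -0.00364698, -0.00063198, -0.00052701,
       -0.00101598]), 'tau': array([ 7.95115520e-04, -4.31476951e+01, -2.44351888e+01,  7.15449150e-02,
        5.38832636e-02, -1.39917061e-04]), 'tool_pos': array([149.45754318, 503.17575517, 404.22055046]), 'tcp_rot': array([-3.14047003e+00, -1.28080779e-04,  2.85282638e+00]), 'contact_force': array([ 0.41932932, -0.19631801,  0.13187584]), 'moment': array([ 0.01244478, -0.01892423, -0.00979757]), 'grip_width': 92.07217584235892}
```

View pics/top0.png

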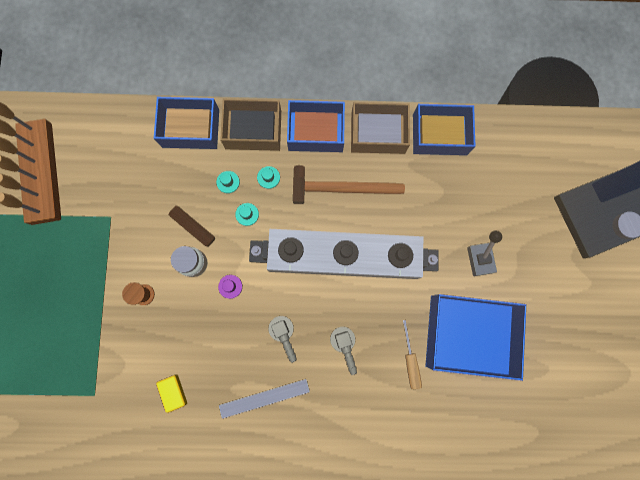

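View pics/scene0.png

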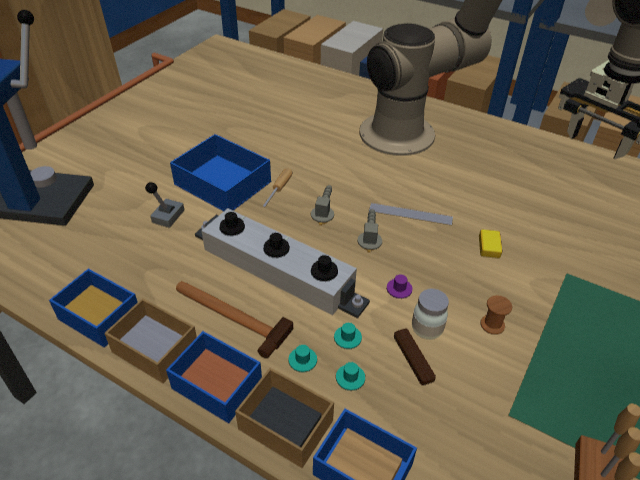

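The top view shows two elbows, at about (281,326) and (343,340). The three black caps are at (291,250), (346,252) and (401,255), the valve base at (483,258) with its ball at (495,237), and the bin centre at about (477,338). I'll convert these to world points next.

Run:
```python
from h import *
c=load('top0'); s=load('scene0')
g=c['color'].astype(int)
def blobs(mask,lo=30):
    n,l,st,ce=cv2.connectedComponentsWithStats(mask.astype(np.uint8)); return [(ce[i].round(1),st[i]) for i in range(1,n) if st[i][4]>lo]
print('dark'); 
for ce,st in blobs((g.max(2)<60),60):
    if 200<ce[1]<300 and 260<ce[0]<520: print(ce,st, ray(c,ce,70).round(1), ray(c,ce,110).round(1))
for k,uvt,z in [('caphead2',(290,249.5),69),('valvebase',(483,259),25),('ball',(495,237),110),('elb a flange',(281,326),22),('a tip',(293,359),43),('elb b',(343,340),22),('b tip',(352,372),43),('jar',(187,261),85),('spool',(134,293),65)]: print(k,ray(c,uvt,z).round(1))
for k,uv,z in [('ballscene',(151,187),110),('base',(167,212),25)]: print(k,ray(s,uv,z).round(1))
# bin
m=(g[...,2]>150)&(g[...,0]<90)
for ce,st in blobs(m,500): print('bin',ce,st,ray(c,ce,4))
im=cv2.cvtColor(c['color'],cv2.COLOR_RGB2BGR)[210:390,235:545]
cv2.imwrite('pics/crop1.png',cv2.resize(im,None,fx=2.58,fy=2.58,interpolation=cv2.INTER_CUBIC))
```

```text
dark
caphead2 [620.7 128.2  69. ]
valvebase [ 614.3 -308.    25. ]
ball [ 650.8 -304.   110. ]
elb a flange [456.3 145.6  22. ]
a tip [387.7 116.2  43. ]
elb b [428.3   8.2  22. ]
b tip [362.6 -10.7  43. ]
jar [589.4 343.5  85. ]
spool [520.9 456.6  65. ]
ballscene [ 646.9 -310.2  110. ]
base [ 625.7 -300.6   25. ]
bin [473.7 337.2] [ 433  298   92   83 5332] [ 438.54502081 -288.43458184    4.        ]
```

View pics/crop1.png

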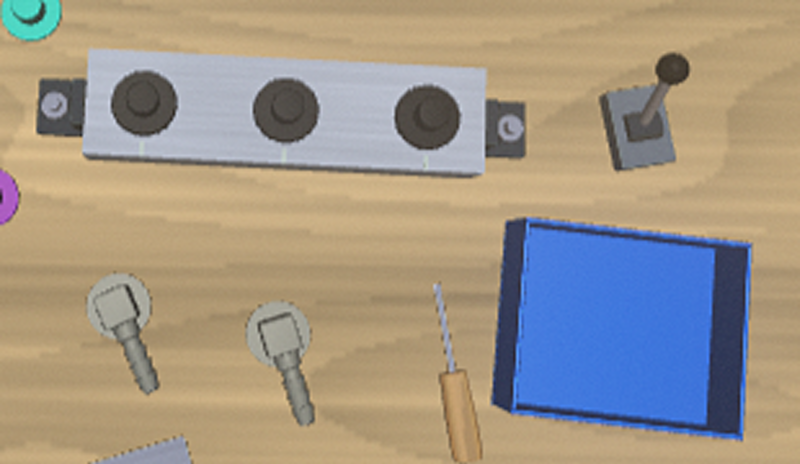

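```bash
cat >> h.py <<'E'
def down(yaw): return R.from_euler('xyz',[np.pi,0,np.radians(yaw)])
def go(x,y,gz,yaw):
    "tool delta to bring grasp point to x,y,gz with tool-x at yaw deg, pointing down"
    o=get_obs(); Rc=R.from_euler('xyz',o['tcp_rot']); T=np.array([x,y,gz+159.])
    d=Rc.inv().apply(T-o['tool_pos'])/1000; w=(Rc.inv()*down(yaw)).as_rotvec()
    print('now',o['tool_pos'].round(1),np.degrees(o['tcp_rot']).round(2),'t',round(o['time'],2),'| shift',d.round(4),'turn',w.round(4))
E
python3 - <<'E'
from h import *
c=load('top0'); f=lambda p:(235+(p[0]+.5)/2.58-.5,210+(p[1]+.5)/2.58-.5)
P=lambda p,z:ray(c,f(p),z).round(1)
h=[P(p,69) for p in [(427.5,117.5),(286,110.5),(144,102.5)]]; print('caps',h)
m=[P(p,60) for p in [(426,163),(284.5,154),(142,149)]];print('marks',m)
print('block top corners',[P(p,60) for p in [(89,49),(486,69),(485,173),(84,155)]])
v=[P(p,25) for p in [(600,95),(662,84),(676,160),(616,170)]];print('valve',v,np.mean(v,0)); print('ball',P((672,69),110))
print('bin rim',[P(p,70) for p in [(506,219),(750,243),(742,438),(492,407)]])
for n,cc,t in [('a',(118,306),(151,389)),('b',(278,334),(307,420))]:
    a=P(cc,22);b=P(t,43);print(n,a,b,np.degrees(np.arctan2(*(b-a)[1::-1])))
go(700,-303,120,180)
E
```

```text
caps [array([ 613.3, -111.5,   69. ]), array([616.7,   7.8,  69. ]), array([620.9, 127.1,  69. ])]
marks [array([ 575.7, -111.6,   60. ]), array([580.9,   8.1,  60. ]), array([582.7, 128.1,  60. ])]
block top corners [array([667.1, 175.7,  60. ]), array([ 657.3, -163.6,   60. ]), array([ 568.2, -161.5,   60. ]), array([576.6, 176.6,  60. ])]
valve [array([ 642.3, -272.8,   25. ]), array([ 653.3, -328.4,   25. ]), array([ 586. , -338.3,   25. ]), array([ 576.1, -285. ,   25. ])] [ 614.425 -306.125   25.   ]
ball [ 652.  -304.4  110. ]
bin rim [array([ 529.5, -176.2,   70. ]), array([ 513.5, -380. ,   70. ]), array([ 356.2, -365.8,   70. ]), array([ 377.5, -162.3,   70. ])]
a [451.3 146.7  22. ] [384.6 115.6  43. ] -155.00191977997056
b [430.1   9.4  22. ] [361.7 -14.3  43. ] -160.88924763567047
now [149.5 503.2 404.2] [-1.7994e+02 -1.0000e-02  1.6345e+02] t 0.15 | shift [-0.7573 -0.6159  0.1258] turn [-0.0011 -0.0003 -0.2888]
```

```bash
cat >> h.py <<'E'
def path(*wps):
    "wps (x,y,gz,yaw): print calls (shift,turn) with rows needed, each relative to the pose commanded before"
    o=get_obs(); Rc=R.from_euler('xyz',o['tcp_rot']); p=o['tool_pos'].copy()
    print('now',(p-[0,0,159]).round(1),np.degrees(o['tcp_rot']).round(2),'t',round(o['time'],2),'F',o['contact_force'].round(1),'w',round(o['grip_width'],1))
    for (x,y,z,yaw) in wps:
        T=np.array([x,y,z+159.]); dy=(yaw-np.degrees(Rc.as_euler('xyz')[2])+180)%360-180
        n=max(1,int(np.ceil(max(np.linalg.norm(T-p)/385,abs(dy)/66)))); y0=yaw-dy; p0=p.copy()
        for i in range(1,n+1):
            Rn=down(y0+dy*i/n); q=p0+(T-p0)*i/n
            d=Rc.inv().apply(q-p)/1000; w=(Rc.inv()*Rn).as_rotvec()
            print('  ',[[float(a) for a in d.round(4)],[float(a) for a in w.round(4)]],'rows',int(np.ceil(max(np.linalg.norm(d)/.0417,np.linalg.norm(w)/.125)))); Rc,p=Rn,q
E
python3 -c "
from h import *
path((700,-296,245,9.5),(700,-296,114,9.5))"
```

```text
now [149.5 503.2 245.2] [-1.7994e+02 -1.0000e-02  1.6345e+02] t 0.15 F [ 0.4 -0.2  0.1] w 92.1
   [[-0.2518, -0.2031, 0.0003], [-0.0011, 0.0004, 0.8957]] rows 8
   [[-0.3159, 0.0696, 0.0001], [0.0, -0.0, 0.8957]] rows 8
   [[-0.1431, 0.2901, 0.0001], [0.0, -0.0, 0.8957]] rows 8
   [[0.0, -0.0, 0.131], [0.0, 0.0, 0.0]] rows 4
```

```bash
a='python3 -m pendant'
python3 -m pendant '[[[-0.2518,-0.2031,0],[0,0,0.8957],0],[[-0.2518,-0.2031,0],[0,0,0.8957],0],[[-0.2518,-0.2031,0],[0,0,0.8957],0],[[-0.2518,-0.2031,0],[0,0,0.8957],0],[[-0.2518,-0.2031,0],[0,0,0.8957],0],[[-0.2518,-0.2031,0],[0,0,0.8957],0],[[-0.2518,-0.2031,0],[0,0,0.8957],0],[[-0.2518,-0.2031,0],[0,0,0.8957],0],[[-0.2518,-0.2031,0],[0,0,0.8957],0]]'
python3 -m pendant '[[[-0.3159,0.0696,0],[0,0,0.8957],0],[[-0.3159,0.0696,0],[0,0,0.8957],0],[[-0.3159,0.0696,0],[0,0,0.8957],0],[[-0.3159,0.0696,0],[0,0,0.8957],0],[[-0.3159,0.0696,0],[0,0,0.8957],0],[[-0.3159,0.0696,0],[0,0,0.8957],0],[[-0.3159,0.0696,0],[0,0,0.8957],0],[[-0.3159,0.0696,0],[0,0,0.8957],0],[[-0.3159,0.0696,0],[0,0,0.8957],0]]'
python3 -m pendant '[[[-0.1431,0.2901,0],[0,0,0.8957],0],[[-0.1431,0.2901,0],[0,0,0.8957],0],[[-0.1431,0.2901,0],[0,0,0.8957],0],[[-0.1431,0.2901,0],[0,0,0.8957],0],[[-0.1431,0.2901,0],[0,0,0.8957],0],[[-0.1431,0.2901,0],[0,0,0.8957],0],[[-0.1431,0.2901,0],[0,0,0.8957],0],[[-0.1431,0.2901,0],[0,0,0.8957],0],[[-0.1431,0.2901,0],[0,0,0.8957],0]]'
python3 - <<'E'
from h import *
path((700,-296,245,9.5),(700,-296,114,9.5))
snap('wrist','w1')
E
```

```text
time: 0.9
tool_pos: [335.5, 233.2, 404.7]
tcp_rot: [3.141, 0.002, 1.95]
contact_force: [-0.6, 0.4, -0.3]
grip_width: 36.5
time: 1.65
tool_pos: [519.0, -33.6, 404.0]
tcp_rot: [3.14, 0.001, 1.056]
contact_force: [-0.8, 0.1, 0.4]
grip_width: 0.7
time: 2.4
tool_pos: [701.8, -300.4, 399.8]
tcp_rot: [-3.141, 0.003, 0.161]
contact_force: [0.6, -0.1, -1.2]
grip_width: 0.8
now [ 701.8 -300.4  240.8] [-1.7994e+02  1.7000e-01  9.2400e+00] t 2.4 F [ 0.6 -0.1 -1.2] w 0.8
   [[-0.0011, -0.0046, -0.0042], [-0.001, 0.0029, -0.0045]] rows 1
   [[0.0, -0.0, 0.131], [0.0, 0.0, 0.0]] rows 4
```

View pics/w1.png

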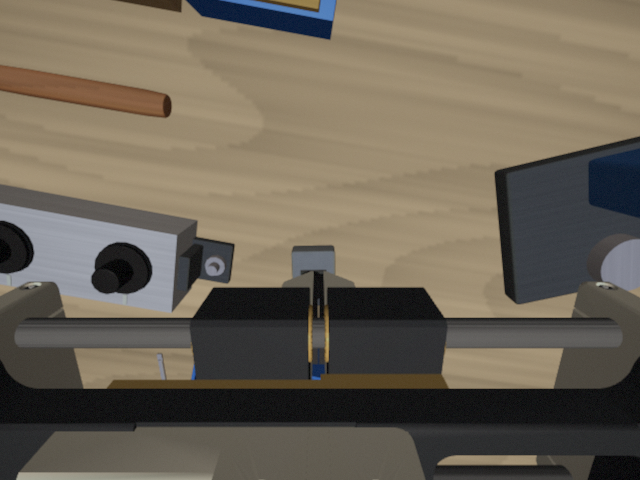

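The wrist view looks ahead of the gripper. The valve base edge is at about (314,248), centred on the closed fingers and square to them, so the yaw and y alignment are good. I'll descend behind the ball and sweep it toward -x.

```bash
python3 -m pendant '[[[0,0,0.04],[0,0,0],0],[[0,0,0.08],[0,0,0],0],[[0,0,0.12],[0,0,0],0],[[0,0,0.13],[0,0,0],0],[[0,0,0.13],[0,0,0],0]]'
python3 -m pendant '[[[-0.015,0,0],[0,0,0],0],[[-0.03,0,0],[0,0,0],0],[[-0.045,0,0],[0,0,0],0],[[-0.055,0,0],[0,0,0],0],[[-0.065,0,0],[0,0,0],0],[[-0.075,0,0],[0,0,0],0],[[-0.085,0,0],[0,0,0],0],[[-0.095,0,0],[0,0,0],0],[[-0.1,0,0],[0,0,0],0],[[-0.1,0,0],[0,0,0],0]]'
python3 - <<'E'
from h import *
path((700,-296,114,9.5))
s=snap('scene','s2');snap('top','t2')
a=cv2.imread('pics/s2.png')[90:290,60:260]; b=cv2.imread('pics/t2.png')[190:290,420:520]
cv2.imwrite('pics/v2.png',np.hstack([cv2.resize(a,(400,400)),cv2.resize(b,(400,400))]))
E
```

```text
time: 2.87
tool_pos: [699.3, -293.8, 270.9]
tcp_rot: [-3.136, 0.007, 0.168]
contact_force: [-0.4, 0.5, 0.4]
grip_width: 0.2
time: 3.7
tool_pos: [601.3, -312.5, 278.1]
tcp_rot: [3.139, -0.003, 0.166]
contact_force: [0.7, -0.5, 0.4]
grip_width: 0.6
now [ 601.3 -312.5  119.1] [179.83  -0.19   9.5 ] t 3.7 F [ 0.7 -0.5  0.4] w 0.6
   [[0.1, 0.0, 0.0055], [0.003, -0.0032, 0.0]] rows 3
```

View pics/v2.png

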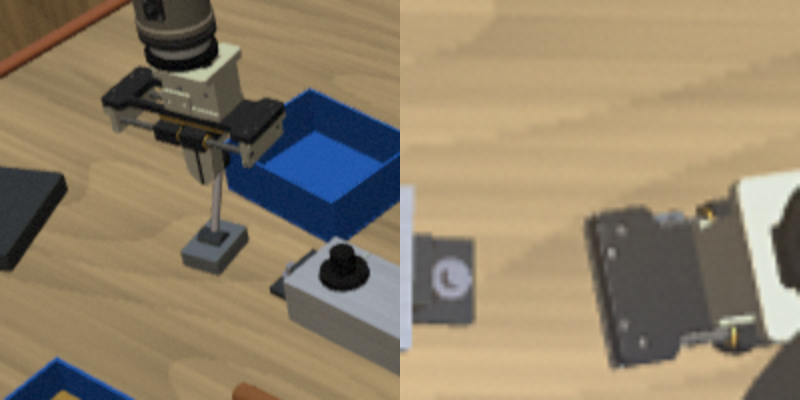

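The lever follows the fingers and is a little past upright. I'll keep pushing in small steps until it reaches the stop.

```bash
python3 -m pendant '[[[-0.004,0,0],[0,0,0],0],[[-0.008,0,0],[0,0,0],0],[[-0.012,0,0],[0,0,0],0],[[-0.012,0,0],[0,0,0],0]]'
python3 -m pendant '[[[-0.003,0,0],[0,0,0],0],[[-0.006,0,0],[0,0,0],0],[[-0.006,0,0],[0,0,0],0]]'
python3 -m pendant '[[[-0.002,0,0],[0,0,0],0],[[-0.004,0,0],[0,0,0],0],[[-0.004,0,0],[0,0,0],0]]'
python3 -c "
from h import *
snap('scene','s3');path((620,-311,114,9.5),(620,-311,245,9.5))"
```

```text
time: 4.13
tool_pos: [590.9, -313.8, 275.0]
tcp_rot: [3.141, -0.006, 0.166]
contact_force: [10.6, 2.3, -3.2]
grip_width: 0.4
time: 4.38
tool_pos: [588.3, -313.8, 275.2]
tcp_rot: [3.138, -0.017, 0.166]
contact_force: [30.4, 3.7, -11.7]
grip_width: 0.4
time: 4.63
tool_pos: [586.7, -313.7, 275.3]
tcp_rot: [3.136, -0.024, 0.167]
contact_force: [43.0, 5.5, -17.0]
grip_width: 0.3
now [ 586.8 -313.7  116.3] [179.68  -1.35   9.56] t 4.68 F [ 42.6   6.8 -17.7] w 0.5
   [[0.0332, 0.0028, 0.0031], [0.0056, -0.0235, 0.001]] rows 1
   [[0.0, 0.0, -0.131], [0.0, 0.0, 0.0]] rows 4
```

The force rose to 43 N with no more travel, so the lever is on its shut stop. I'll back off and move over cap 0, which clears the view for the check.

```bash
python3 -m pendant '[[[0.01,0,0],[0,0,0],0],[[0.04,0,0],[0,0,0],0.02],[[0.04,0,0],[0,0,0],0.06],[[0.04,0,-0.04],[0,0,0],0.09],[[0.04,0,-0.08],[0,0,0],0.09],[[0.04,0,-0.08],[0,0,0],0.09]]'
python3 -c "
from h import *
path((613.3,-111.5,190,-1.7),(613.3,-111.5,91,-1.7))"
```

```text
time: 5.18
tool_pos: [619.9, -310.0, 363.6]
tcp_rot: [3.132, -0.01, 0.166]
contact_force: [1.0, -0.2, 2.3]
grip_width: 28.8
now [ 619.9 -310.   204.6] [179.47  -0.57   9.52] t 5.18 F [ 1.  -0.2  2.3] w 28.8
   [[0.0262, -0.197, 0.013], [0.0083, -0.0109, 0.1957]] rows 5
   [[-0.0, -0.0, 0.099], [-0.0, -0.0, 0.0]] rows 3
```

```bash
python3 -m pendant '[[[0.0262,-0.197,0.005],[0,0,0.1957],0.09],[[0.0262,-0.197,0.005],[0,0,0.1957],0.09],[[0.0262,-0.197,0.005],[0,0,0.1957],0.09],[[0.0262,-0.197,0.005],[0,0,0.1957],0.09],[[0.0262,-0.197,0.005],[0,0,0.1957],0.09],[[0.0262,-0.197,0.005],[0,0,0.1957],0.09],[[0.0262,-0.197,0.005],[0,0,0.1957],0.09],[[0.0262,-0.197,0.005],[0,0,0.1957],0.09]]'
python3 - <<'E'
from h import *
path((613.3,-111.5,91,-1.7))
snap('top','t4');snap('scene','s4'); snap('wrist','w4')
b=cv2.imread('pics/t4.png')[200:300,420:520];a=cv2.imread('pics/s4.png')[150:250,100:200]; w=cv2.imread('pics/w4.png')
cv2.imwrite('pics/v4.png',np.hstack([cv2.resize(b,(320,320)),cv2.resize(w,(427,320))]))
cv2.imwrite('pics/v4.png',np.vstack([np.hstack([cv2.resize(b,(400,400),interpolation=3),cv2.resize(a,(400,400),interpolation=3)])]))
E
```

```text
time: 5.85
tool_pos: [612.4, -111.3, 349.8]
tcp_rot: [3.141, -0.0, -0.03]
contact_force: [0.3, -0.9, -0.1]
grip_width: 82.5
now [ 612.4 -111.3  190.8] [ 1.7996e+02 -2.0000e-02 -1.7000e+00] t 5.85 F [ 0.3 -0.9 -0.1] w 82.5
   [[0.0009, 0.0001, 0.0998], [0.0006, -0.0003, -0.0]] rows 3
```

View pics/v4.png

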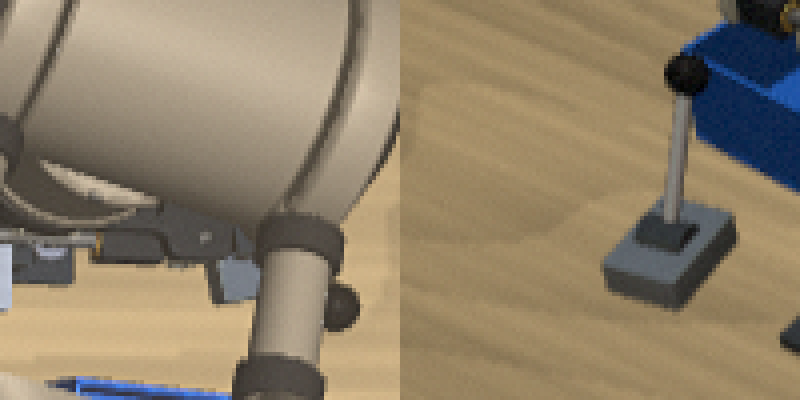

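```bash
python3 -c "
from h import *
print(ray(load('top0'),(505.5,276),110),ray(load('scene0'),(171,168.3),110))"
python3 -m pendant '[[[0.001,0,0.03],[0,0,0],0.09],[[0.001,0,0.06],[0,0,0],0.09],[[0.001,0,0.08],[0,0,0],0.09],[[0.001,0,0.1],[0,0,0],0.09],[[0.001,0,0.1],[0,0,0],0.09],[[0.001,0,0.1],[0,0,0],0.025],[[0.001,0,0.1],[0,0,0],0.025],[[0.001,0,0.1],[0,0,0],0.025],[[0.001,0,0.1],[0,0,0],0.025],[[0.001,0,0.1],[0,0,0],0.025]]'
python3 -m pendant '[[[0,0,0],[0,0,0],0.025],[[0,0,0],[0,0,0],0.025],[[0,0,0],[0,0,0],0.025],[[0,0,0],[0,0,0],0.025]]'
```

```text
[ 569.00953497 -322.8466117   110.        ] [ 570.40983593 -319.33665682  110.        ]
time: 6.83
tool_pos: [613.7, -110.9, 250.9]
tcp_rot: [3.141, -0.002, -0.03]
contact_force: [-0.4, 0.4, -0.3]
grip_width: 60.9
time: 7.17
tool_pos: [613.5, -110.8, 249.8]
tcp_rot: [-3.142, -0.0, -0.03]
contact_force: [-0.6, -0.6, 0.2]
grip_width: 34.4
```

```bash
python3 -m pendant '[[[0,0,0],[0,0,0],0.022],[[0,0,0],[0,0,0],0.022],[[0,0,0],[0,0,0],0.022],[[0,0,-0.02],[0,0,0],0.022],[[0,0,-0.05],[0,0,0],0.022],[[0,0,-0.08],[0,0,0],0.022],[[0,0,-0.08],[0,0,0],0.022],[[0,0,-0.08],[0,0,0],0.022]]'
python3 - <<'E'
from h import *
path((442,-255,150,-4),(442,-255,68,-4),(442,-255,150,-4),(617,7.8,190,-1.7),(617,7.8,91,-1.7))
E
```

```text
time: 7.83
tool_pos: [613.8, -110.9, 331.7]
tcp_rot: [3.141, -0.004, -0.03]
contact_force: [0.5, 0.2, -1.2]
grip_width: 26.5
now [ 613.8 -110.9  172.7] [179.94  -0.23  -1.72] t 7.83 F [ 0.5  0.2 -1.2] w 26.5
   [[-0.1675, 0.1491, 0.0221], [0.001, -0.0041, 0.0399]] rows 6
   [[0.0, -0.0, 0.082], [0.0, 0.0, 0.0]] rows 2
   [[0.0, 0.0, -0.082], [0.0, 0.0, 0.0]] rows 2
   [[0.1562, -0.2744, -0.04], [-0.0, 0.0, -0.0401]] rows 8
   [[0.0, -0.0, 0.099], [0.0, 0.0, -0.0]] rows 3
```

```bash
python3 -m pendant '[[[-0.1675,0.1491,0.02],[0,0,0.04],0.022],[[-0.1675,0.1491,0.02],[0,0,0.04],0.022],[[-0.1675,0.1491,0.02],[0,0,0.04],0.022],[[-0.1675,0.1491,0.02],[0,0,0.04],0.022],[[-0.1675,0.1491,0.02],[0,0,0.04],0.022],[[-0.1675,0.1491,0.02],[0,0,0.04],0.022],[[-0.1675,0.1491,0.02],[0,0,0.04],0.022],[[-0.1675,0.1491,0.02],[0,0,0.04],0.022],[[-0.1675,0.1491,0.02],[0,0,0.04],0.022]]'
python3 - <<'E'
from h import *
path((442,-255,150,-4))
snap('scene','s5'); snap('wrist','w5')
a=cv2.imread('pics/s5.png')[60:300,80:400]; w=cv2.imread('pics/w5.png')
cv2.imwrite('pics/v5.png',np.hstack([cv2.resize(a,(400,300)),cv2.resize(w,(400,300))]))
E
```

```text
time: 8.58
tool_pos: [442.0, -254.5, 309.1]
tcp_rot: [-3.141, 0.0, -0.07]
contact_force: [0.4, 0.7, -0.7]
grip_width: 26.1
now [ 442.  -254.5  150.1] [-1.7995e+02  3.0000e-02 -4.0100e+00] t 8.58 F [ 0.4  0.7 -0.7] w 26.1
   [[0.0, 0.0005, 0.0001], [-0.0009, 0.0005, -0.0001]] rows 1
```

View pics/v5.png

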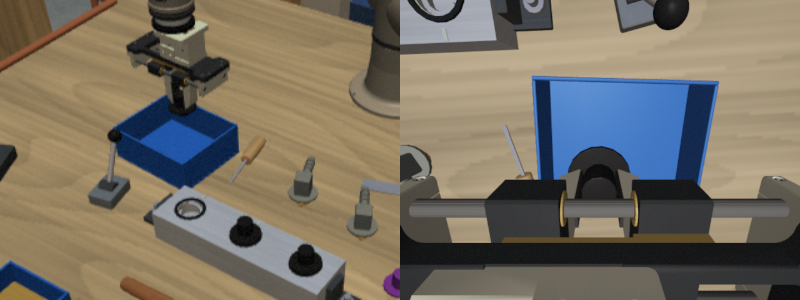

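The scene half shows the cap held over the bin, port 0 open at about (190,208), and cap 1 at (245,232). I'll lower it in and release.

```bash
python3 -m pendant '[[[0,0,0.03],[0,0,0],0.022],[[0,0,0.06],[0,0,0],0.022],[[0,0,0.082],[0,0,0],0.022],[[0,0,0.082],[0,0,0],0.022],[[0,0,0.082],[0,0,0],0.05],[[0,0,0.082],[0,0,0],0.05],[[0,0,0.082],[0,0,0],0.05],[[0,0,0.082],[0,0,0],0.05],[[0,0,0.04],[0,0,0],0.05],[[0,0,0],[0,0,0],0.05]]'
python3 -m pendant '[[[0.156,-0.274,-0.04],[0,0,-0.04],0.09],[[0.156,-0.274,-0.04],[0,0,-0.04],0.09],[[0.156,-0.274,-0.04],[0,0,-0.04],0.09],[[0.156,-0.274,-0.04],[0,0,-0.04],0.09],[[0.156,-0.274,-0.04],[0,0,-0.04],0.09],[[0.156,-0.274,-0.04],[0,0,-0.04],0.09],[[0.156,-0.274,-0.04],[0,0,-0.04],0.09],[[0.156,-0.274,-0.04],[0,0,-0.04],0.09],[[0.156,-0.274,-0.04],[0,0,-0.04],0.09],[[0.156,-0.274,-0.04],[0,0,-0.04],0.09]]'
python3 - <<'E'
from h import *
path((617,7.8,91,-1.7),(617,7.8,175,-1.7),(440,-310,150,-4))
E
```

```text
time: 9.52
tool_pos: [441.2, -254.5, 309.8]
tcp_rot: [-3.139, 0.004, -0.07]
contact_force: [1.1, -0.9, 1.2]
grip_width: 49.9
time: 10.35
tool_pos: [616.5, 8.9, 350.5]
tcp_rot: [3.141, -0.001, -0.027]
contact_force: [-0.6, 0.3, -0.6]
grip_width: 89.7
now [616.5   8.9 191.5] [ 1.7998e+02 -8.0000e-02 -1.5600e+00] t 10.35 F [-0.6  0.3 -0.6] w 89.7
   [[0.0004, 0.001, 0.1005], [0.0003, -0.0014, 0.0024]] rows 3
   [[0.0, 0.0, -0.084], [0.0, 0.0, 0.0]] rows 3
   [[-0.1675, 0.3229, 0.025], [0.0, -0.0, 0.0401]] rows 9
```

```bash
python3 -m pendant '[[[0,0.001,0.03],[0,0,0],0.09],[[0,0.001,0.06],[0,0,0],0.06],[[0,0.001,0.08],[0,0,0],0.05],[[0,0.001,0.1],[0,0,0],0.04],[[0,0.001,0.1],[0,0,0],0.022],[[0,0.001,0.1],[0,0,0],0.022],[[0,0.001,0.1],[0,0,0],0.022],[[0,0.001,0.1],[0,0,0],0.022],[[0,0.001,0.1],[0,0,0],0.022],[[0,0.001,0.1],[0,0,0],0.022]]'
python3 -m pendant '[[[0,0,0],[0,0,0],0.022],[[0,0,0],[0,0,0],0.022],[[0,0,-0.02],[0,0,0],0.022],[[0,0,-0.05],[0,0,0],0.022],[[0,0,-0.08],[0,0,0],0.022],[[0,0,-0.084],[0,0,0],0.022]]'
python3 -m pendant '[[[-0.1675,0.3229,0.02],[0,0,0.04],0.022],[[-0.1675,0.3229,0.02],[0,0,0.04],0.022],[[-0.1675,0.3229,0.02],[0,0,0.04],0.022],[[-0.1675,0.3229,0.02],[0,0,0.04],0.022],[[-0.1675,0.3229,0.02],[0,0,0.04],0.022],[[-0.1675,0.3229,0.02],[0,0,0.04],0.022],[[-0.1675,0.3229,0.02],[0,0,0.04],0.022],[[-0.1675,0.3229,0.02],[0,0,0.04],0.022],[[-0.1675,0.3229,0.02],[0,0,0.04],0.022],[[-0.1675,0.3229,0.02],[0,0,0.04],0.022]]'
python3 - <<'E'
from h import *
path((440,-310,150,-4))
E
```

```text
time: 11.18
tool_pos: [616.5, 6.5, 250.9]
tcp_rot: [3.141, -0.002, -0.03]
contact_force: [0.1, 0.2, -0.6]
grip_width: 34.6
time: 11.68
tool_pos: [617.4, 6.6, 339.4]
tcp_rot: [3.141, -0.009, -0.03]
contact_force: [0.7, -0.8, -0.5]
grip_width: 26.1
time: 12.52
tool_pos: [436.6, -315.6, 313.1]
tcp_rot: [3.14, 0.001, -0.075]
contact_force: [-0.3, -0.3, 0.1]
grip_width: 26.3
now [ 436.6 -315.6  154.1] [ 1.7992e+02  6.0000e-02 -4.3100e+00] t 12.52 F [-0.3 -0.3  0.1] w 26.3
   [[0.003, -0.0058, 0.0041], [0.0014, 0.001, -0.0053]] rows 1
```

```bash
python3 -m pendant '[[[0.003,0,0.04],[0,0,0],0.022],[[0.003,-0.003,0.08],[0,0,0],0.022],[[0.003,-0.003,0.086],[0,0,0],0.022],[[0.003,-0.003,0.086],[0,0,0],0.022],[[0.003,-0.003,0.086],[0,0,0],0.05],[[0.003,-0.003,0.086],[0,0,0],0.05],[[0.003,-0.003,0.086],[0,0,0],0.05],[[0.003,-0.003,0.086],[0,0,0],0.05],[[0.003,-0.003,0.04],[0,0,0],0.05],[[0.003,-0.003,0],[0,0,0],0.05]]'
python3 - <<'E'
from h import *
path((440,-310,150,-4))
snap('top','t6'); snap('scene','s6')
a=cv2.imread('pics/t6.png')[220:390,240:400]; b=cv2.imread('pics/s6.png')[170:310,190:390]
cv2.imwrite('pics/v6.png',np.hstack([cv2.resize(a,(400,425),interpolation=3),cv2.resize(b,(400,280),interpolation=3).repeat(1,0) if 0 else cv2.copyMakeBorder(cv2.resize(b,(400,280),interpolation=3),0,145,0,0,0)]))
E
```

```text
time: 13.35
tool_pos: [442.0, -307.9, 310.9]
tcp_rot: [-3.138, 0.004, -0.07]
contact_force: [1.9, -0.8, -0.4]
grip_width: 50.0
now [ 442.  -307.9  151.9] [-179.82    0.22   -4.01] t 13.35 F [ 1.9 -0.8 -0.4] w 50.0
   [[-0.0018, 0.0022, 0.0019], [-0.0032, 0.0038, -0.0002]] rows 1
```

View pics/v6.png

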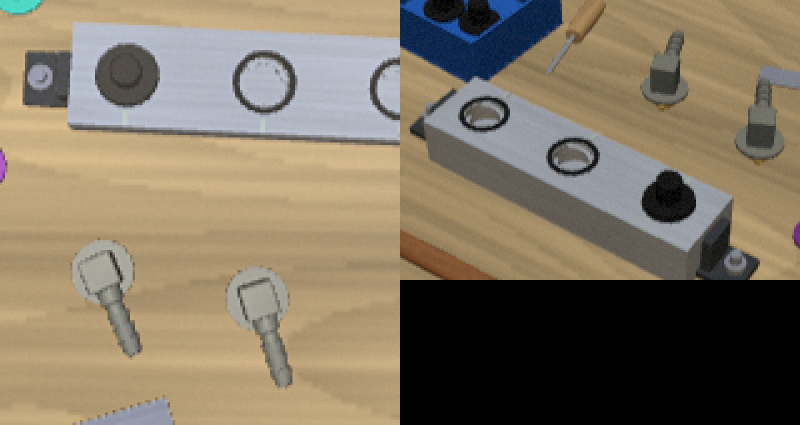

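Both caps are in the bin, with ports 0 and 1 open and the port 2 cap in place. In the top half of the picture, elbow a's flange is at about (102,271) and elbow b's at (257,299). I'll fit the seal rings and flanges in both views.

```bash
cat > ports.py <<'E'
from h import *
def ring(c,guess,z):
    uv=proj(c,[guess])[0]; u0,v0=(uv-26).astype(int)
    g=cv2.resize(c['color'][v0:v0+52,u0:u0+52],None,fx=6,fy=6,interpolation=cv2.INTER_CUBIC).max(2)
    m=(g<85).astype(np.uint8)
    cs,_=cv2.findContours(m,cv2.RETR_EXTERNAL,cv2.CHAIN_APPROX_NONE)
    cs=[k for k in cs if len(k)>100]; k=min(cs,key=lambda k:np.linalg.norm(np.mean(k[:,0],0)-156))
    e=cv2.fitEllipse(k); ce=(np.array(e[0])+.5)/6-.5+[u0,v0]; return ray(c,ce,z).round(1),[round(x/6,1) for x in e[1]]
E
python3 - <<'E'
from ports import *
for n in ['t6','s6']:
    c=load(n)
    for p in [(614,-111.5,64),(617,7.8,64)]: print(n,ring(c,p,64))
c=load('t6'); f=lambda p:(240+(p[0]+.5)/2.5-.5,220+(p[1]+.5)/2.5-.5)
s=load('s6'); fs=lambda p:(190+(p[0]-400+.5)/2-.5,170+(p[1]+.5)/2-.5)
print('marks',[ray(c,f(p),60).round(1) for p in [(124.5,118),(263,126)]])
for n,fl,top,tip in [('a',(102.5,271),(99,272),(133,352)),('b',(257.5,299),(257.5,300),(286,383))]:
    F=ray(c,f(fl),22);T=ray(c,f(top),61);B=ray(c,f(tip),43); print(n,F.round(1),T.round(1),B.round(1),[np.degrees(np.arctan2(*(B-q)[1::-1])).round(1) for q in(F,T)],np.linalg.norm((B-T)[:2]))
for n,fl,tip in [('b',(664,89),(678,33)),('a',(759,141),(766,83))]:
    F=ray(s,fs(fl),20);B=ray(s,fs(tip),43);print('scene',n,F.round(1),B.round(1),np.degrees(np.arctan2(*(B-F)[1::-1])).round(1))
E
```

```text
t6 (array([ 613.8, -111.7,   64. ]), [23.8, 24.6])
t6 (array([617.4,   7.9,  64. ]), [24.0, 24.6])
s6 (array([ 618.1, -111.3,   64. ]), [17.0, 25.2])
s6 (array([621.7,   8.4,  64. ]), [18.6, 26.0])
marks [array([583.8, 128.6,  60. ]), array([579.3,   8.2,  60. ])]
a [451.7 146.1  22. ] [452.  146.3  61. ] [384.6 116.3  43. ] [np.float64(-156.0), np.float64(-156.1)] 73.80246260487411
b [429.8   8.9  22. ] [431.   11.2  61. ] [360.8 -15.2  43. ] [np.float64(-160.8), np.float64(-159.4)] 74.93092325973022
scene b [434.5   9.4  20. ] [359.6 -16.1  43. ] -161.2
scene a [454.  145.8  20. ] [385.6 117.3  43. ] -157.4
```

```bash
python3 -m pendant '[[[0.05,-0.26,-0.05],[0,0,-0.04],0.09],[[0.05,-0.26,-0.05],[0,0,-0.04],0.09],[[0.05,-0.26,-0.05],[0,0,-0.04],0.09],[[0.05,-0.26,-0.05],[0,0,-0.04],0.09],[[0.05,-0.26,-0.05],[0,0,-0.04],0.09],[[0.05,-0.26,-0.05],[0,0,-0.04],0.09],[[0.05,-0.26,-0.05],[0,0,-0.04],0.09],[[0.05,-0.26,-0.05],[0,0,-0.04],0.09],[[0.05,-0.26,-0.05],[0,0,-0.04],0.09],[[0.05,-0.26,-0.05],[0,0,-0.04],0.09]]'
python3 - <<'E'
from ports import *
c=snap('wrist','w7')
path((432,10,120,19.5),(432,10,50,19.5))
for p in [(615,-111.5,64),(619,7.8,64)]: print(proj(c,[p]),ring(c,p,64))
E
```

```text
time: 14.28
tool_pos: [510.3, -53.0, 361.2]
tcp_rot: [3.141, -0.0, -0.03]
contact_force: [0.6, 0.2, 0.4]
grip_width: 90.4
now [510.2 -53.4 202. ] [179.98   0.    -1.77] t 14.33 F [ 0.2 -0.2 -0.1] w 90.0
   [[-0.0801, -0.061, 0.082], [0.0003, 0.0001, -0.3713]] rows 4
   [[0.0, -0.0, 0.07], [0.0, 0.0, 0.0]] rows 2
[[389.21006467  94.92801857]] (array([ 618.1, -124.6,   64. ]), [15.3, 37.0])
[[234.9691432   94.36988782]] (array([622.3,  23.6,  64. ]), [10.6, 34.7])
```

View pics/w7.png

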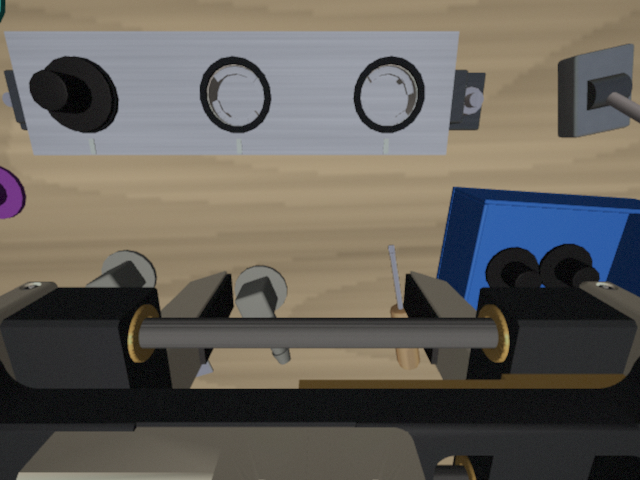

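```bash
python3 -m pendant '[[[-0.08,-0.061,0.08],[0,0,-0.3713],0.09],[[-0.08,-0.061,0.08],[0,0,-0.3713],0.08],[[-0.08,-0.061,0.08],[0,0,-0.3713],0.07],[[-0.08,-0.061,0.08],[0,0,-0.3713],0.07],[[-0.08,-0.061,0.08],[0,0,-0.3713],0.07],[[-0.08,-0.061,0.08],[0,0,-0.3713],0.07],[[-0.08,-0.061,0.08],[0,0,-0.3713],0.07]]'
python3 - <<'E'
from h import *
c=snap('wrist','w8'); path((432,9.5,120,19.5),(432,9.5,46,19.5))
E
```

```text
time: 14.92
tool_pos: [433.8, 9.7, 282.0]
tcp_rot: [3.14, -0.003, 0.339]
contact_force: [0.1, 0.6, -0.1]
grip_width: 70.2
now [433.7   9.8 123. ] [ 1.7991e+02 -1.6000e-01  1.9430e+01] t 14.97 F [ 0.4 -0.6 -0.2] w 70.3
   [[-0.0017, -0.0003, 0.003], [0.0015, -0.0028, -0.0013]] rows 1
   [[0.0, -0.0, 0.074], [0.0, 0.0, 0.0]] rows 2
```

View pics/w8.png

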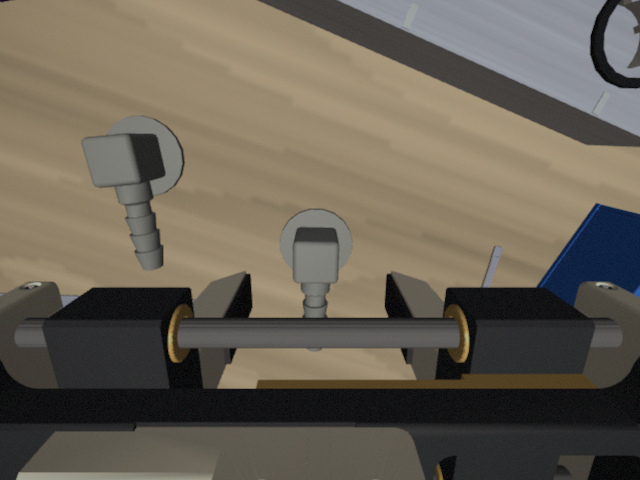

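```bash
python3 - <<'E'
from h import *
c=load('w8')
print('b flange',ray(c,(316.5,243),22),'top',ray(c,(315.5,255),61))
print('a flange',ray(c,(142,157),22))
g=c['color'].astype(int)
# flange extreme pts b
for u in [(281,243),(352,243),(316.5,209)]: print(ray(c,u,22).round(1))
E
python3 -m pendant '[[[-0.002,0,0.03],[0,0,0],0.07],[[-0.002,0,0.06],[0,0,0],0.07],[[-0.002,0,0.076],[0,0,0],0.07],[[-0.002,0,0.076],[0,0,0],0.07],[[-0.002,0,0.076],[0,0,0],0.07]]'
python3 -c "
from h import *
path((432,9.5,46,19.5))"
```

```text
b flange [432.28542429  10.13733716  22.        ] top [436.57616798  12.21273662  61.        ]
a flange [451.75106295 147.44620354  22.        ]
[423.3  35.6  22. ]
[441.3 -15.4  22. ]
[457.2  18.9  22. ]
time: 15.38
tool_pos: [431.2, 9.6, 205.2]
tcp_rot: [-3.141, 0.0, 0.34]
contact_force: [0.9, -0.4, -1.1]
grip_width: 69.9
now [431.2   9.6  46.2] [-1.7999e+02  1.0000e-02  1.9490e+01] t 15.38 F [ 0.9 -0.4 -1.1] w 69.9
   [[0.0007, 0.0003, 0.0002], [-0.0002, 0.0002, -0.0002]] rows 1
```

```bash
python3 -m pendant '[[[0,0,0],[0,0,0],0.028],[[0,0,0],[0,0,0],0.028],[[0,0,0],[0,0,0],0.028],[[0,0,0],[0,0,0],0.028],[[0,0,0],[0,0,0],0.028],[[0,0,0],[0,0,0],0.028],[[0,0,0],[0,0,0],0.028],[[0,0,0],[0,0,0],0.028],[[0,0,0],[0,0,0],0.028],[[0,0,0],[0,0,0],0.028]]'
python3 -m pendant '[[[0,0,-0.01],[0,0,0],0.028],[[0,0,-0.03],[0,0,0],0.028],[[0,0,-0.06],[0,0,0],0.028],[[0,0,-0.09],[0,0,0],0.028],[[0,0,-0.1],[0,0,0],0.028],[[0,0,-0.1],[0,0,0],0.028],[[0,0,-0.1],[0,0,0],0.028]]'
python3 - <<'E'
from h import *
c=snap('wrist','w9'); path((615.5,-111.5,146,73.3))
c2=snap('scene','s9')
a=cv2.imread('pics/w9.png')[150:400,140:500]; b=cv2.imread('pics/s9.png')[120:270,230:450]
cv2.imwrite('pics/v9.png',np.hstack([cv2.resize(a,(400,278)),cv2.resize(b,(400,278))]))
E
```

```text
time: 16.22
tool_pos: [430.5, 10.2, 205.2]
tcp_rot: [3.142, -0.0, 0.341]
contact_force: [-0.8, 1.0, 4.2]
grip_width: 30.0
time: 16.8
tool_pos: [430.2, 10.2, 304.8]
tcp_rot: [3.142, -0.0, 0.341]
contact_force: [-0.1, 0.7, -2.0]
grip_width: 29.9
now [430.   10.2 145.1] [-1.7995e+02  8.0000e-02  1.9550e+01] t 16.85 F [ 0.2 -0.2 -1.1] w 30.1
   [[0.1341, 0.1768, -0.0013], [-0.0015, 0.0009, -0.938]] rows 8
```

View pics/v9.png

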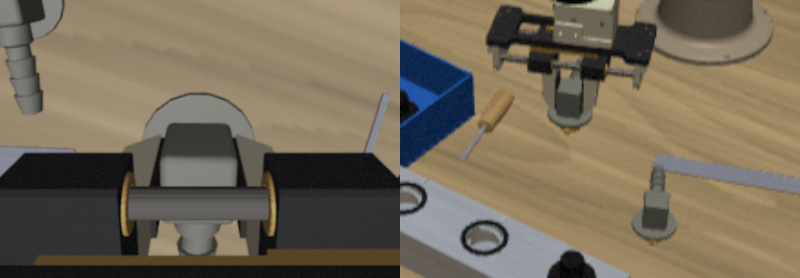

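```bash
python3 - <<'E'
from h import *
c=load('w9'); f=lambda p:(140+p[0]*.9,150+p[1]*.9)
o=get_obs(); Rt=R.from_euler('xyz',o['tcp_rot'])
for p in [(198,93),(142,137),(254,137)]: print((Rt.inv().apply(ray(c,f(p),121)-o['tool_pos'])).round(1))
E
python3 -m pendant '[[[0.1341,0.1768,-0.002],[0,0,-0.94],0.028],[[0.1341,0.1768,-0.002],[0,0,-0.94],0.028],[[0.1341,0.1768,-0.002],[0,0,-0.94],0.028],[[0.1341,0.1768,-0.002],[0,0,-0.94],0.028],[[0.1341,0.1768,-0.002],[0,0,-0.94],0.028],[[0.1341,0.1768,-0.002],[0,0,-0.94],0.028],[[0.1341,0.1768,-0.002],[0,0,-0.94],0.028],[[0.1341,0.1768,-0.002],[0,0,-0.94],0.028],[[0.1341,0.1768,-0.002],[0,0,-0.94],0.028],[[0.1341,0.1768,-0.002],[0,0,-0.94],0.028]]'
python3 -m pendant '[[[0,0,0],[0,0,0],0.028],[[0,0,0],[0,0,0],0.028],[[0,0,0],[0,0,0],0.028]]'
python3 - <<'E'
from h import *
path((615.5,-111.5,110,73.3),(615.5,-111.5,93,73.3))
snap('wrist','w10'); snap('scene','s10')
a=cv2.imread('pics/w10.png')[120:370,140:500]; b=cv2.imread('pics/s10.png')[120:270,150:370]
cv2.imwrite('pics/v10.png',np.hstack([cv2.resize(a,(400,278)),cv2.resize(b,(400,278))]))
E
```

```text
[ 29.2   0.3 182.7]
[  7.1 -26.7 182.8]
[  7.1  27.2 182.7]
time: 17.73
tool_pos: [615.8, -111.5, 305.1]
tcp_rot: [-3.138, -0.0, 1.279]
contact_force: [0.5, -0.0, -2.0]
grip_width: 29.7
time: 17.98
tool_pos: [615.9, -111.4, 307.0]
tcp_rot: [-3.141, -0.0, 1.281]
contact_force: [1.0, 0.3, -1.7]
grip_width: 29.9
now [ 615.9 -111.4  148. ] [-179.99   -0.     73.37] t 17.98 F [ 1.   0.3 -1.7] w 29.9
   [[-0.0002, -0.0004, 0.038], [-0.0001, -0.0, 0.0013]] rows 1
   [[0.0, -0.0, 0.017], [0.0, 0.0, 0.0]] rows 1
```

View pics/v10.png

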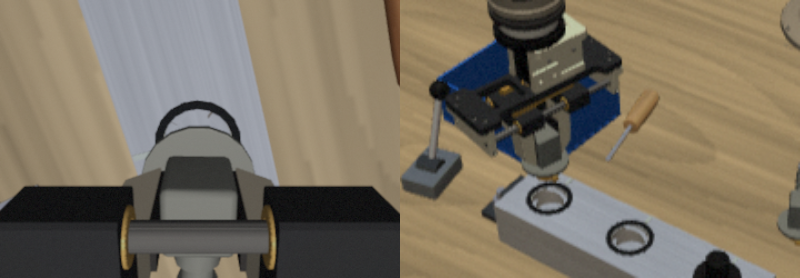

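```bash
python3 -m pendant '[[[-0.001,0,0.015],[0,0,0],0.028],[[-0.001,0,0.03],[0,0,0],0.028],[[-0.001,0,0.036],[0,0,0],0.028],[[-0.001,0,0.04],[0,0,0],0.028],[[-0.001,0,0.044],[0,0,0],0.028],[[-0.001,0,0.044],[0,0,0],0.028]]'
python3 -m pendant '[[[0,0,0.003],[0,0,0],0.028],[[0,0,0.006],[0,0,0],0.028],[[0,0,0.006],[0,0,0],0.028],[[0,0,0.006],[0,0,0],0.028]]'
python3 -c "
from h import *
path((615.5,-111.5,93,73.3)); print(get_obs()['moment'])"
```

```text
time: 18.58
tool_pos: [615.7, -112.5, 262.8]
tcp_rot: [-3.141, -0.0, 1.281]
contact_force: [-1.1, -0.7, -1.0]
grip_width: 29.5
time: 18.92
tool_pos: [615.7, -112.5, 257.1]
tcp_rot: [3.142, -0.0, 1.281]
contact_force: [0.3, -0.7, -1.1]
grip_width: 30.1
now [ 615.7 -112.5   98.1] [ 1.800e+02 -1.000e-02  7.341e+01] t 18.92 F [ 0.3 -0.7 -1.1] w 30.1
   [[0.0009, -0.0005, 0.0051], [0.0, -0.0001, 0.0019]] rows 1
[-0.10223886  0.08701209  0.0588532 ]
```

```bash
python3 -m pendant '[[[0,0,0.002],[0,0,0],0.028],[[0,0,0.004],[0,0,0],0.028],[[0,0,0.004],[0,0,0],0.028],[[0,0,0.004],[0,0,0],0.028]]'
python3 -m pendant '[[[0,0,0.0015],[0,0,0],0.028],[[0,0,0.0025],[0,0,0],0.028],[[0,0,0.0025],[0,0,0],0.028],[[0,0,0.0025],[0,0,0],0.028]]'
python3 -c "
from h import *
path((615.5,-111.5,93,73.3)); print(get_obs()['moment'])"
```

```text
time: 19.25
tool_pos: [615.7, -112.5, 252.9]
tcp_rot: [-3.141, -0.0, 1.281]
contact_force: [-0.5, 0.9, -0.5]
grip_width: 30.0
time: 19.58
tool_pos: [615.8, -112.5, 251.0]
tcp_rot: [3.141, -0.0, 1.281]
contact_force: [-0.5, 1.3, 1.8]
grip_width: 29.9
now [ 615.8 -112.5   92. ] [179.96  -0.    73.41] t 19.58 F [-0.5  1.3  1.8] w 29.9
   [[0.0009, -0.0006, -0.001], [0.0007, -0.0001, 0.002]] rows 1
[-0.05456658  0.1594708  -0.04408055]
```

```bash
python3 -m pendant '[[[0,0,0],[0,0,0.08],0.028],[[0,0,0],[0,0,0.16],0.028],[[0,0,0],[0,0,0.24],0.028],[[0,0,0],[0,0,0.32],0.028],[[0,0,0],[0,0,0.40],0.028],[[0,0,0],[0,0,0.48],0.028],[[0,0,0],[0,0,0.56],0.028],[[0,0,0],[0,0,0.64],0.028],[[0,0,0],[0,0,0.72],0.028],[[0,0,0],[0,0,0.75],0.028]]'
python3 -c "
from h import *
path((615.5,-111.5,93,-1.7)); print(get_obs()['moment'])"
python3 -m pendant '[[[0,0,0.0003],[0,0,0.06],0.028],[[0,0,0.0006],[0,0,0.12],0.028],[[0,0,0.0009],[0,0,0.18],0.028],[[0,0,0.0012],[0,0,0.24],0.028],[[0,0,0.0015],[0,0,0.30],0.028],[[0,0,0.0015],[0,0,0.30],0.028]]'
python3 -c "
from h import *
path((615.5,-111.5,93,-1.7)); print(get_obs()['moment'])
snap('scene','s11');snap('wrist','w11')
a=cv2.imread('pics/w11.png')[120:370,140:500]; b=cv2.imread('pics/s11.png')[120:270,150:370]
cv2.imwrite('pics/v11.png',np.hstack([cv2.resize(a,(400,278)),cv2.resize(b,(400,278))]))
"
```

```text
time: 20.42
tool_pos: [615.8, -112.7, 251.0]
tcp_rot: [3.141, -0.001, 0.527]
contact_force: [-0.7, -0.2, 2.2]
grip_width: 29.8
now [ 615.8 -112.7   92. ] [ 1.7996e+02 -3.0000e-02  3.0210e+01] t 20.42 F [-0.7 -0.2  2.2] w 29.8
   [[0.0003, -0.0012, -0.001], [0.0006, -0.0008, 0.5569]] rows 5
[-0.12393054  0.26609251  0.07483199]
time: 20.92
tool_pos: [616.0, -112.6, 250.1]
tcp_rot: [3.141, -0.002, 0.228]
contact_force: [-0.5, 0.8, 5.1]
grip_width: 29.9
now [ 616.  -112.6   91.1] [ 1.7994e+02 -1.0000e-01  1.3070e+01] t 20.92 F [-0.5  0.8  5.1] w 29.9
   [[-0.0003, -0.0012, -0.0019], [0.0007, -0.0018, 0.2578]] rows 3
[ 0.03276912  0.37174961 -0.05808661]
```

View pics/v11.png

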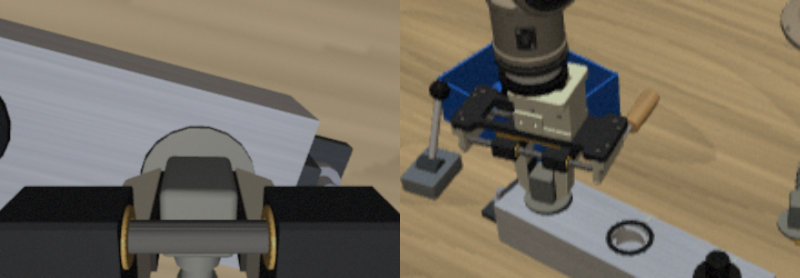

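```bash
python3 -m pendant '[[[0,0,0.0003],[0,0,0.06],0.028],[[0,0,0.0006],[0,0,0.12],0.028],[[0,0,0.0008],[0,0,0.18],0.028],[[0,0,0.0008],[0,0,0.22],0.028],[[0,0,0.0008],[0,0,0.258],0.028],[[0,0,0.0008],[0,0,0.258],0.028],[[0,0,0.0008],[0,0,0.258],0.028]]'
python3 -c "
from h import *
path((615.5,-111.5,93,-1.7)); print(get_obs()['moment'])"
python3 -m pendant '[[[0,0,0],[0,0,0],0.034],[[0,0,0],[0,0,0],0.045],[[0,0,0],[0,0,0],0.055],[[0,0,0],[0,0,0],0.07],[[0,0,-0.03],[0,0,0],0.08],[[0,0,-0.06],[0,0,0],0.08],[[0,0,-0.09],[0,0,0],0.08],[[0,0,-0.09],[0,0,0],0.08]]'
python3 -c "
from h import *
path((420,-111,182,-1.7),(452.5,146.5,182,23.5))"
```

```text
time: 21.6
tool_pos: [616.1, -112.4, 249.6]
tcp_rot: [3.141, -0.002, -0.027]
contact_force: [0.5, 0.2, 7.3]
grip_width: 29.5
now [ 616.1 -112.4   90.6] [ 1.7999e+02 -1.3000e-01 -1.5500e+00] t 21.6 F [0.5 0.2 7.3] w 29.5
   [[-0.0006, -0.0009, -0.0024], [0.0002, -0.0023, 0.0027]] rows 1
[ 0.25257624  0.37880093 -0.10868141]
time: 22.27
tool_pos: [616.9, -112.8, 344.7]
tcp_rot: [3.139, -0.011, -0.027]
contact_force: [0.8, -0.0, 1.3]
grip_width: 75.9
now [ 616.9 -112.8  185.7] [179.83  -0.61  -1.53] t 22.27 F [ 0.8 -0.   1.3] w 75.9
   [[-0.1969, 0.0034, 0.0017], [0.0029, -0.0106, 0.003]] rows 5
   [[0.0248, -0.2584, -0.0], [0.0, 0.0, -0.4398]] rows 7
```

```bash
python3 -m pendant '[[[-0.197,0.0,0],[0,0,0],0.08],[[-0.197,0,0],[0,0,0],0.08],[[-0.197,0,0],[0,0,0],0.08],[[-0.197,0,0],[0,0,0],0.08],[[-0.197,0,0],[0,0,0],0.08],[[-0.197,0,0],[0,0,0],0.08],[[-0.197,0,0],[0,0,0],0.08]]'
python3 -c "
from h import *
path((452.5,146.5,182,23.5),(452.5,146.5,125,23.5))
snap('scene','s12');snap('wrist','w12')
a=cv2.imread('pics/w12.png'); b=cv2.imread('pics/s12.png')[120:320,150:390]
cv2.imwrite('pics/v12.png',np.hstack([cv2.resize(a,(480,360)),cv2.resize(b,(320,360),interpolation=3)]))
"
```

```text
time: 22.85
tool_pos: [417.8, -107.2, 338.4]
tcp_rot: [3.142, -0.0, -0.028]
contact_force: [1.4, -0.2, 0.9]
grip_width: 79.7
now [ 417.8 -107.2  179.4] [ 1.80e+02 -2.00e-02 -1.59e+00] t 22.85 F [ 1.4 -0.2  0.9] w 79.7
   [[0.0277, -0.2546, -0.0026], [0.0001, -0.0004, -0.4379]] rows 7
   [[0.0, -0.0, 0.057], [0.0, 0.0, 0.0]] rows 2
```

View pics/v12.png

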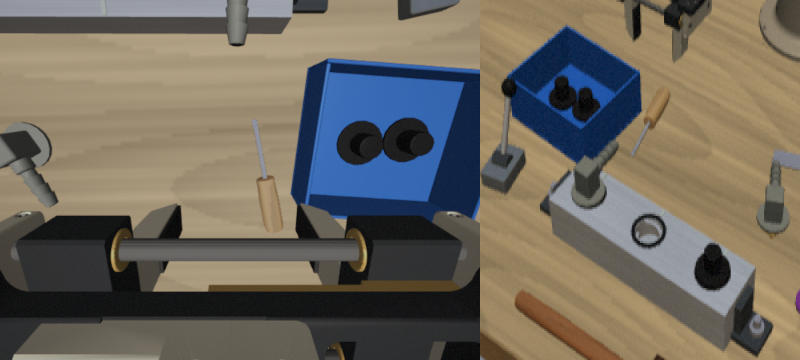

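Elbow b is in port 0 with its barb to the front, and the caps are in the bin. I'll move on to elbow a.

```bash
python3 -m pendant '[[[0.028,-0.255,0.03],[0,0,-0.438],0.075],[[0.028,-0.255,0.03],[0,0,-0.438],0.07],[[0.028,-0.255,0.03],[0,0,-0.438],0.07],[[0.028,-0.255,0.03],[0,0,-0.438],0.07],[[0.028,-0.255,0.03],[0,0,-0.438],0.07],[[0.028,-0.255,0.03],[0,0,-0.438],0.07],[[0.028,-0.255,0.03],[0,0,-0.438],0.07],[[0.028,-0.255,0.054],[0,0,-0.438],0.07],[[0.028,-0.255,0.054],[0,0,-0.438],0.07],[[0.028,-0.255,0.054],[0,0,-0.438],0.07]]'
python3 -c "
from h import *
path((452.5,146.5,125,23.5),(452.5,146.5,46,23.5))
snap('wrist','w13');snap('top','t13')
a=cv2.imread('pics/w13.png'); b=cv2.imread('pics/t13.png')[220:320,350:430]
cv2.imwrite('pics/v13.png',np.hstack([cv2.resize(a,(480,360)),cv2.resize(b,(320,400),interpolation=3)[:360]]))"
```

```text
time: 23.78
tool_pos: [453.9, 147.1, 283.3]
tcp_rot: [-3.141, 0.003, 0.412]
contact_force: [-0.2, -0.5, -0.2]
grip_width: 70.2
now [453.9 147.1 124.3] [-1.7996e+02  1.7000e-01  2.3600e+01] t 23.78 F [-0.2 -0.5 -0.2] w 70.2
   [[-0.0015, 0.0, -0.0007], [-0.0007, 0.0029, 0.0018]] rows 1
   [[0.0, -0.0, 0.079], [0.0, 0.0, 0.0]] rows 2
```

View pics/v13.png

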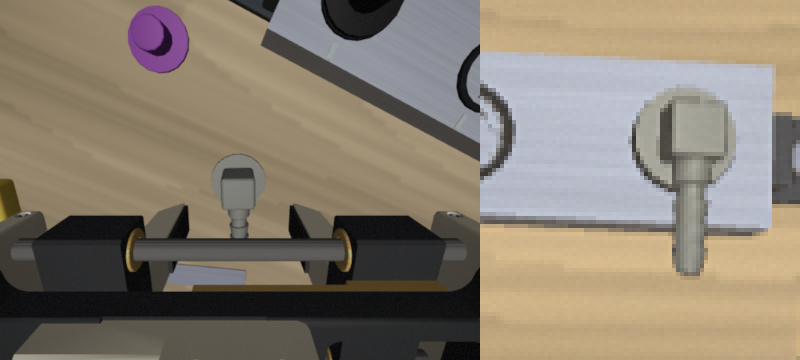

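```bash
python3 - <<'E'
from h import *
c=load('w13'); k=4/3
print('a sides',ray(c,(211*k,181*k),22),ray(c,(265.5*k,181*k),22),'far',ray(c,(238*k,154*k),22)); print('barb',ray(c,(238.3*k,212*k),43),ray(c,(239*k,238*k),43))
t=load('t13'); f=lambda p:(350+(p[0]-480+.5)/4-.5,220+(p[1]+.5)/4-.5)
A=ray(t,f((690.5,165)),88);B=ray(t,f((688.5,270)),88);print(A,B,np.degrees(np.arctan2(*(B-A)[1::-1])))
print('flange0',ray(t,f((684,139)),67)); E=[ray(t,f(p),60) for p in [(484,218),(770,232)]]; print('front edge deg',np.degrees(np.arctan2(E[0][1]-E[1][1],E[0][0]-E[1][0]))-90)
E
python3 -m pendant '[[[-0.0015,0,0.03],[0,0,0],0.07],[[-0.0015,0,0.06],[0,0,0],0.07],[[-0.0015,0,0.078],[0,0,0],0.07],[[-0.0015,0,0.078],[0,0,0],0.07],[[-0.0015,0,0.078],[0,0,0],0.07]]'
python3 -c "
from h import *
path((452.5,146.5,46,23.5))"
```

```text
a sides [440.79271738 172.48690846  22.        ] [463.0315191  121.57624435  22.        ] far [477.52297401 158.46912229  22.        ]
barb [429.36116619 137.100819    43.        ] [403.50042148 125.05464882  43.        ]
[ 598.77306305 -111.87007825   88.        ] [ 543.09560842 -110.41181037   88.        ] 178.49968899717962
flange0 [ 615.41492988 -112.36272108   67.        ]
front edge deg -1.6546915096866286
time: 24.3
tool_pos: [452.7, 145.8, 206.7]
tcp_rot: [-3.141, 0.0, 0.41]
contact_force: [0.5, -0.1, 0.2]
grip_width: 69.9
now [452.7 145.8  47.7] [-1.7999e+02  2.0000e-02  2.3490e+01] t 24.3 F [ 0.5 -0.1  0.2] w 69.9
   [[0.0001, -0.0008, 0.0017], [-0.0002, 0.0003, -0.0002]] rows 1
```

```bash
python3 -m pendant '[[[0,-0.0005,0.0017],[0,0,0],0.05],[[0,-0.0005,0.0017],[0,0,0],0.028],[[0,-0.0005,0.0017],[0,0,0],0.028],[[0,-0.0005,0.0017],[0,0,0],0.028],[[0,-0.0005,0.0017],[0,0,0],0.028],[[0,-0.0005,0.0017],[0,0,0],0.028],[[0,-0.0005,0.0017],[0,0,0],0.028],[[0,-0.0005,0.0017],[0,0,0],0.028],[[0,-0.0005,0.0017],[0,0,0],0.028],[[0,-0.0005,0.0017],[0,0,0],0.028]]'
python3 -m pendant '[[[0,0,-0.01],[0,0,0],0.028],[[0,0,-0.03],[0,0,0],0.028],[[0,0,-0.06],[0,0,0],0.028],[[0,0,-0.09],[0,0,0],0.028],[[0,0,-0.1],[0,0,0],0.028],[[0,0,-0.1],[0,0,0],0.028],[[0,0,-0.1],[0,0,0],0.028]]'
python3 - <<'E'
from h import *
path((619,7.8,146,73.3)); snap('wrist','w14')
E
```

```text
time: 25.13
tool_pos: [452.1, 146.8, 204.8]
tcp_rot: [3.142, -0.0, 0.411]
contact_force: [-1.6, -0.6, 3.2]
grip_width: 30.1
time: 25.72
tool_pos: [451.8, 146.8, 304.3]
tcp_rot: [-3.142, -0.0, 0.411]
contact_force: [-0.5, -0.4, -1.1]
grip_width: 30.0
now [451.8 146.8 145.3] [-1.800e+02 -1.000e-02  2.357e+01] t 25.72 F [-0.5 -0.4 -1.1] w 30.0
   [[0.0977, 0.1942, -0.0007], [0.0001, -0.0002, -0.868]] rows 7
```

```bash
python3 -m pendant '[[[0.098,0.1942,-0.002],[0,0,-0.868],0.028],[[0.098,0.1942,-0.002],[0,0,-0.868],0.028],[[0.098,0.1942,-0.002],[0,0,-0.868],0.028],[[0.098,0.1942,-0.002],[0,0,-0.868],0.028],[[0.098,0.1942,-0.002],[0,0,-0.868],0.028],[[0.098,0.1942,-0.002],[0,0,-0.868],0.028],[[0.098,0.1942,-0.002],[0,0,-0.868],0.028],[[0.098,0.1942,-0.002],[0,0,-0.868],0.028],[[0.098,0.1942,-0.002],[0,0,-0.868],0.028],[[0.098,0.1942,-0.002],[0,0,-0.868],0.028]]'
python3 -m pendant '[[[0,0,0],[0,0,0],0.028],[[0,0,0],[0,0,0],0.028]]'
python3 - <<'E'
from h import *
path((619.3,7.5,104,73.3)); snap('wrist','w15')
a=cv2.imread('pics/w14.png')[120:370,140:500]; b=cv2.imread('pics/w15.png')[120:370,140:500]
cv2.imwrite('pics/v15.png',np.hstack([cv2.resize(a,(400,278)),cv2.resize(b,(400,278))]))
E
```

```text
time: 26.6
tool_pos: [619.0, 8.4, 305.3]
tcp_rot: [-3.139, 0.0, 1.276]
contact_force: [-0.5, 0.3, -1.2]
grip_width: 29.8
time: 26.77
tool_pos: [619.2, 8.5, 306.5]
tcp_rot: [-3.141, -0.0, 1.279]
contact_force: [0.3, -0.2, -0.5]
grip_width: 29.8
now [619.2   8.5 147.5] [-179.99   -0.     73.25] t 26.77 F [ 0.3 -0.2 -0.5] w 29.8
   [[-0.0009, 0.0004, 0.0435], [-0.0002, -0.0, -0.0008]] rows 2
```

View pics/v15.png

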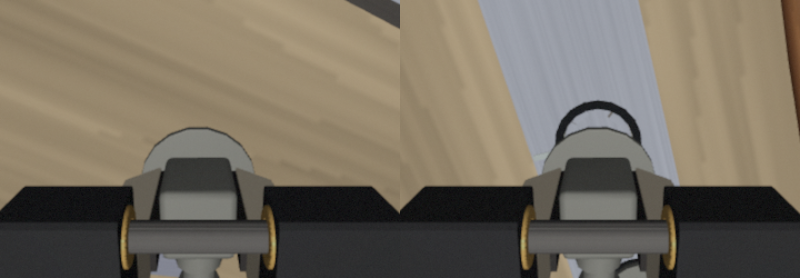

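The elbow sits in the grip as the first one did, and the ring lines up the same way. I'll insert it.

```bash
python3 -m pendant '[[[-0.001,0,0.015],[0,0,0],0.028],[[-0.001,0,0.03],[0,0,0],0.028],[[-0.001,0,0.036],[0,0,0],0.028],[[-0.001,0,0.04],[0,0,0],0.028],[[-0.001,0,0.0435],[0,0,0],0.028],[[-0.001,0,0.0435],[0,0,0],0.028]]'
python3 -m pendant '[[[0,0,0.003],[0,0,0],0.028],[[0,0,0.006],[0,0,0],0.028],[[0,0,0.006],[0,0,0],0.028],[[0,0,0.006],[0,0,0],0.028]]'
python3 -m pendant '[[[0,0,0.002],[0,0,0],0.028],[[0,0,0.004],[0,0,0],0.028],[[0,0,0.004],[0,0,0],0.028],[[0,0,0.004],[0,0,0],0.028]]'
python3 -c "
from h import *
path((619.3,7.5,92,73.3)); print(get_obs()['moment'])"
```

```text
time: 27.32
tool_pos: [619.2, 7.1, 262.9]
tcp_rot: [-3.141, -0.0, 1.279]
contact_force: [0.0, 0.3, -1.1]
grip_width: 30.1
time: 27.65
tool_pos: [619.2, 7.0, 257.1]
tcp_rot: [-3.142, -0.0, 1.279]
contact_force: [0.2, -0.4, -1.6]
grip_width: 30.1
time: 27.98
tool_pos: [619.2, 7.0, 252.9]
tcp_rot: [-3.141, -0.0, 1.279]
contact_force: [1.1, -0.2, -1.0]
grip_width: 30.1
now [619.2   7.   93.9] [-179.98   -0.     73.3 ] t 27.98 F [ 1.1 -0.2 -1. ] w 30.1
   [[0.0005, -0.0, 0.0019], [-0.0003, -0.0, -0.0]] rows 1
[-0.11052462  0.08765375  0.01754607]
```

```bash
python3 -m pendant '[[[0,0,0.001],[0,0,0],0.028],[[0,0,0.0025],[0,0,0],0.028],[[0,0,0.0025],[0,0,0],0.028]]'
python3 -m pendant '[[[0,0,0],[0,0,0.08],0.028],[[0,0,0],[0,0,0.16],0.028],[[0,0,0],[0,0,0.24],0.028],[[0,0,0],[0,0,0.32],0.028],[[0,0,0],[0,0,0.40],0.028],[[0,0,0],[0,0,0.48],0.028],[[0,0,0],[0,0,0.56],0.028],[[0,0,0],[0,0,0.64],0.028],[[0,0,0],[0,0,0.72],0.028],[[0,0,0],[0,0,0.75],0.028]]'
python3 -m pendant '[[[0,0,0.0003],[0,0,0.06],0.028],[[0,0,0.0006],[0,0,0.12],0.028],[[0,0,0.0009],[0,0,0.18],0.028],[[0,0,0.0012],[0,0,0.24],0.028],[[0,0,0.0015],[0,0,0.30],0.028],[[0,0,0.0015],[0,0,0.30],0.028]]'
python3 -c "
from h import *
path((619.3,7.5,92,-1.7)); print(get_obs()['moment'])"
```

```text
time: 28.23
tool_pos: [619.3, 7.0, 250.7]
tcp_rot: [3.141, -0.0, 1.279]
contact_force: [-0.7, -0.4, 1.9]
grip_width: 29.9
time: 29.07
tool_pos: [619.4, 6.8, 251.0]
tcp_rot: [3.141, -0.001, 0.525]
contact_force: [0.5, -0.9, 0.3]
grip_width: 30.0
time: 29.57
tool_pos: [619.5, 6.9, 250.0]
tcp_rot: [3.141, -0.002, 0.227]
contact_force: [0.2, -0.1, 5.4]
grip_width: 29.8
now [619.5   6.9  91. ] [ 1.7996e+02 -1.0000e-01  1.3020e+01] t 29.57 F [ 0.2 -0.1  5.4] w 29.8
   [[-0.0001, -0.0007, -0.001], [0.0005, -0.0019, 0.2568]] rows 3
[-0.15188173  0.25196164 -0.03357905]
```

```bash
python3 -m pendant '[[[0,0,0.0003],[0,0,0.06],0.028],[[0,0,0.0006],[0,0,0.12],0.028],[[0,0,0.0008],[0,0,0.18],0.028],[[0,0,0.0008],[0,0,0.22],0.028],[[0,0,0.0008],[0,0,0.258],0.028],[[0,0,0.0008],[0,0,0.258],0.028],[[0,0,0.0008],[0,0,0.258],0.028]]'
python3 -c "
from h import *
path((619.3,7.5,92,-1.7)); print(get_obs()['moment'])"
python3 -m pendant '[[[0,0,0],[0,0,0],0.034],[[0,0,0],[0,0,0],0.045],[[0,0,0],[0,0,0],0.055],[[0,0,0],[0,0,0],0.07],[[0,0,-0.03],[0,0,0],0.07],[[0,0,-0.06],[0,0,0],0.07],[[0,0,-0.1],[0,0,0],0.07],[[0,0,-0.1],[0,0,0],0.06],[[0,0,-0.1],[0,0,0],0.03]]'
python3 -c "
from h import *
path((520,-329,190,9.5),(520,-329,116,9.5))"
```

```text
time: 30.15
tool_pos: [619.6, 7.0, 249.4]
tcp_rot: [-3.142, -0.002, -0.027]
contact_force: [-0.2, 0.2, 6.0]
grip_width: 30.3
now [619.6   7.   90.4] [-1.80e+02 -1.30e-01 -1.54e+00] t 30.15 F [-0.2  0.2  6. ] w 30.3
   [[-0.0003, -0.0004, -0.0016], [-0.0001, -0.0023, 0.0028]] rows 1
[-0.03721305  0.32703752 -0.06851287]
time: 30.9
tool_pos: [619.6, 7.0, 350.9]
tcp_rot: [3.141, -0.006, -0.028]
contact_force: [0.5, -0.0, -0.2]
grip_width: 60.7
now [619.6   7.  191.9] [179.98  -0.32  -1.62] t 30.9 F [ 0.5 -0.  -0.2] w 60.7
   [[-0.0901, 0.3387, 0.0016], [0.0009, -0.0056, -0.1941]] rows 9
   [[0.0, -0.0, 0.074], [0.0, 0.0, 0.0]] rows 2
```

```bash
python3 -m pendant '[[[-0.09,0.3387,0],[0,0,-0.194],0.02],[[-0.09,0.3387,0],[0,0,-0.194],0],[[-0.09,0.3387,0],[0,0,-0.194],0],[[-0.09,0.3387,0],[0,0,-0.194],0],[[-0.09,0.3387,0],[0,0,-0.194],0],[[-0.09,0.3387,0],[0,0,-0.194],0],[[-0.09,0.3387,0],[0,0,-0.194],0],[[-0.09,0.3387,0],[0,0,-0.194],0],[[-0.09,0.3387,0],[0,0,-0.194],0],[[-0.09,0.3387,0],[0,0,-0.194],0]]'
python3 -c "
from h import *
path((520,-329,190,9.5),(520,-329,116,9.5))
snap('top','t16');snap('scene','s16')
b=cv2.imread('pics/t16.png')[220:300,310:430]; a=cv2.imread('pics/s16.png')[100:280,90:330]
cv2.imwrite('pics/v16.png',np.hstack([cv2.resize(b,(480,320),interpolation=3),cv2.resize(a,(320,240)).repeat(1,0) if 0 else cv2.copyMakeBorder(cv2.resize(a,(320,240)),0,80,0,0,0)]))"
```

```text
time: 31.73
tool_pos: [517.5, -333.2, 346.2]
tcp_rot: [-3.141, 0.002, 0.16]
contact_force: [0.0, 0.6, 0.3]
grip_width: 0.6
now [ 517.5 -333.2  187.2] [-1.7994e+02  1.4000e-01  9.1800e+00] t 31.73 F [0.  0.6 0.3] w 0.6
   [[0.0031, -0.0038, -0.0028], [-0.001, 0.0024, -0.0056]] rows 1
   [[0.0, -0.0, 0.074], [0.0, 0.0, 0.0]] rows 2
```

The viewer limit is reached, so I'll measure the rest numerically. First, both barb angles from a colour mask, with elbow 0 (178.5° by eye) as the check.

```bash
cat > barb.py <<'E'
from h import *
def barb(n,P):
    c=load(n); g=c['color'].astype(int); r,b=g[...,0],g[...,2]
    S=np.array([np.sin(np.radians(1.7)),np.cos(np.radians(1.7)),0]); F=np.array([-S[1],S[0],0])
    pts=[]
    for d in range(26,74,3):
        q=np.array([*P,88.])+F*d; s=np.arange(-22,22.1,.5)
        uv=proj(c,[q+S*t for t in s]).astype(np.float32)
        v=cv2.remap(c['color'],uv[:,0].reshape(1,-1),uv[:,1].reshape(1,-1),cv2.INTER_LINEAR)[0].astype(int)
        k=(abs((v[:,0]-v[:,2])-14)<16)&(v[:,0]<175)
        lab=cv2.connectedComponents(k.astype(np.uint8).reshape(1,-1))[1][0]
        if lab[len(s)//2-6:len(s)//2+6].max()>0:
            L=np.bincount(lab[lab>0]).argmax() if 0 else lab[len(s)//2-6:len(s)//2+6].max(); w=s[lab==L]; pts.append((d,w.mean(),np.ptp(w)))
    pts=np.array(pts); return pts
E
python3 - <<'E'
from barb import *
for P in [(616.1,-112.4),(619.6,7.2)]:
    p=barb('t16',P); print(p.round(1).tolist()); ok=abs(p[:,2]-17)<7
    if ok.sum()>4: print('angle vs front (deg)',np.degrees(np.arctan(np.polyfit(p[ok,0],p[ok,1],1)[0])), p[ok,1].mean())
c=load('t16'); print(proj(c,[(560,7,88)]),c['color'][262:276:3,330:360:3].tolist()[1])
E
```

```text
[[26.0, 4.2, 33.5], [29.0, 4.2, 23.5], [32.0, 0.2, 14.5], [35.0, -0.5, 14.0], [38.0, -0.5, 17.0], [41.0, -0.5, 17.0], [44.0, -0.5, 15.0], [47.0, -0.2, 14.5], [50.0, -4.8, 34.5], [53.0, 0.0, 44.0], [56.0, 0.0, 15.0], [59.0, -0.2, 14.5], [62.0, 0.0, 17.0], [65.0, 0.2, 15.5], [68.0, -0.2, 14.5], [71.0, -0.2, 13.5]]
angle vs front (deg) -1.8218108386344873 0.1346153846153846
[[26.0, -2.0, 24.0], [29.0, 2.5, 24.0], [32.0, -1.0, 15.0], [35.0, -1.5, 15.0], [38.0, -1.8, 16.5], [41.0, -1.5, 17.0], [44.0, -1.5, 15.0], [47.0, -1.2, 14.5], [50.0, -7.5, 29.0], [53.0, -6.0, 32.0], [56.0, -1.5, 15.0], [59.0, -1.8, 14.5], [62.0, -1.5, 17.0], [65.0, -1.5, 16.0], [68.0, -1.5, 15.0], [71.0, -1.8, 13.5]]
angle vs front (deg) -0.39963368467938964 -1.5
[[346.19530843 277.99886562]] [[179, 186, 198], [180, 186, 198], [178, 184, 196], [182, 187, 200], [162, 165, 179], [144, 144, 134], [141, 140, 130], [187, 191, 205], [180, 187, 200], [183, 187, 200]]
```

Both barbs are square to the front within about 0.5°, ignoring one outlier sample at 29 mm. Now I'll open the valve.

```bash
python3 -m pendant '[[[0.001,0,0],[0,0,0],0],[[0.001,0,0.035],[0,0,0],0],[[0.001,0,0.07],[0,0,0],0],[[0.001,0,0.074],[0,0,0],0],[[0.001,0,0.074],[0,0,0],0]]'
python3 -m pendant '[[[0.015,0,0],[0,0,0],0],[[0.03,0,0],[0,0,0],0],[[0.045,0,0],[0,0,0],0],[[0.055,0,0],[0,0,0],0],[[0.065,0,0],[0,0,0],0],[[0.075,0,0],[0,0,0],0],[[0.085,0,0],[0,0,0],0],[[0.095,0,0],[0,0,0],0],[[0.103,0,0],[0,0,0],0],[[0.103,0,0],[0,0,0],0]]'
python3 -m pendant '[[[0.004,0,0],[0,0,0],0],[[0.008,0,0],[0,0,0],0],[[0.008,0,0],[0,0,0],0]]'
python3 -m pendant '[[[0.003,0,0],[0,0,0],0],[[0.006,0,0],[0,0,0],0],[[0.006,0,0],[0,0,0],0]]'
```

```text
time: 32.25
tool_pos: [520.6, -327.0, 272.1]
tcp_rot: [-3.137, 0.004, 0.167]
contact_force: [0.2, 0.3, 0.4]
grip_width: 0.2
time: 33.08
tool_pos: [623.8, -310.9, 276.2]
tcp_rot: [3.14, -0.003, 0.167]
contact_force: [0.1, 1.3, 0.5]
grip_width: 0.5
time: 33.33
tool_pos: [630.4, -310.4, 274.6]
tcp_rot: [3.141, -0.001, 0.165]
contact_force: [0.9, 0.1, 0.1]
grip_width: 0.6
time: 33.58
tool_pos: [636.2, -309.6, 274.1]
tcp_rot: [-3.142, -0.0, 0.165]
contact_force: [0.0, -0.6, -0.3]
grip_width: 0.6
```

```bash
python3 -m pendant '[[[0.003,0,0],[0,0,0],0],[[0.005,0,0],[0,0,0],0],[[0.005,0,0],[0,0,0],0]]'
python3 -m pendant '[[[0.002,0,0],[0,0,0],0],[[0.004,0,0],[0,0,0],0],[[0.004,0,0],[0,0,0],0]]'
python3 -m pendant '[[[0.002,0,0],[0,0,0],0],[[0.004,0,0],[0,0,0],0],[[0.004,0,0],[0,0,0],0]]'
```

```text
time: 33.83
tool_pos: [641.1, -308.7, 274.1]
tcp_rot: [-3.142, 0.0, 0.165]
contact_force: [0.2, -0.3, -1.2]
grip_width: 0.2
time: 34.08
tool_pos: [643.0, -308.8, 274.0]
tcp_rot: [-3.14, 0.007, 0.165]
contact_force: [-12.5, -1.1, 4.2]
grip_width: 0.2
time: 34.33
tool_pos: [644.8, -308.8, 273.8]
tcp_rot: [-3.138, 0.015, 0.164]
contact_force: [-25.3, -1.7, 9.8]
grip_width: 0.6
```

It's on the open stop: force began rising at x≈642 mm, which puts the ball where full open should be. I'll back away and verify.

```bash
python3 -m pendant '[[[-0.02,0,0],[0,0,0],0],[[-0.05,0,0],[0,0,0],0],[[-0.05,0,-0.04],[0,0,0],0],[[-0.05,0,-0.08],[0,0,0],0],[[-0.05,0,-0.12],[0,0,0],0],[[-0.09,0.0,-0.12],[0,0,0],0],[[-0.13,0,-0.12],[0,0,0],0],[[-0.17,0,-0.12],[0,0,0],0],[[-0.2,0,-0.12],[0,0,0],0],[[-0.2,0,-0.12],[0,0,0],0]]'
python3 -m pendant '[[[0,0,0],[0,0,0],0],[[0,0,0],[0,0,0],0]]'
python3 - <<'E'
from barb import *
for n in ('top','scene'):
    c=snap(n,n+'17'); g=c['color'].max(2); uv=proj(c,[(664,-298,110)])[0].astype(int); print(n,uv)
    x0,y0=uv-22; m=(g[y0:y0+44,x0:x0+44]<62).astype(np.uint8); k,l,st,ce=cv2.connectedComponentsWithStats(m)
    for i in range(1,k):
        if st[i][4]>15: print(st[i],ray(c,ce[i]+[x0,y0],110).round(1))
for P in [(616.1,-112.4),(619.6,7.2)]:
    p=barb('top17',P); ok=abs(p[:,2]-16)<2.5; print(np.degrees(np.arctan(np.polyfit(p[ok,0],p[ok,1],1)[0])).round(2),p[ok,1].mean().round(1),ok.sum())
# bystanders, caps, elbow drift: difference of top images
a=load('top0')['color'].astype(int);b=load('top17')['color'].astype(int)
m=(abs(a-b).max(2)>40).astype(np.uint8); k,l,st,ce=cv2.connectedComponentsWithStats(m)
for i in range(1,k):
    if st[i][4]>25: print('diff',st[i],ce[i].round())
print(get_obs()['tool_pos'],get_obs()['contact_force'])
E
```

```text
time: 35.17
tool_pos: [447.3, -341.0, 395.0]
tcp_rot: [-3.142, 0.002, 0.162]
contact_force: [1.4, -1.2, 0.0]
grip_width: 0.5
time: 35.33
tool_pos: [451.9, -340.5, 394.8]
tcp_rot: [3.141, -0.001, 0.165]
contact_force: [0.5, 0.0, -0.3]
grip_width: 0.6
top [491 230]
scene [149 192]
[ 16  18  28  25 192] [ 673.7 -272.   110. ]
0.56 -0.2 11
-0.31 -1.5 11
diff [483 225  19  28 183] [493. 236.]
diff [334 240  26  46 581] [346. 258.]
diff [389 242  25  34 476] [401. 257.]
diff [398 277   9  12  86] [402. 283.]
diff [  520   293   120   187 12153] [585. 385.]
diff [269 316  28  47 496] [284. 335.]
diff [449 323  49  25 968] [473. 335.]
diff [507 324  14  45 133] [512. 343.]
diff [330 328  27  47 437] [345. 348.]
diff [623 417   8  18  70] [627. 426.]
diff [262 471  27   9 133] [277. 476.]
[ 452.45955552 -340.17792895  394.22552774] [-0.01748896  0.0260134  -0.52446576]
```

Run:
```python
from h import *
for n,(u0,u1,v0,v1) in {'top0':(470,520,215,250),'top17':(470,520,215,250),'scene0':(125,185,165,215),'scene17':(125,185,165,215)}.items():
    c=load(n); g=c['color'].max(2)[v0:v1,u0:u1]
    k,l,st,ce=cv2.connectedComponentsWithStats((g<(90 if 'top' in n else 45)).astype(np.uint8))
    for i in range(1,k):
        if st[i][4]>25: print(n,st[i],(ce[i]+[u0,v0]).round(1),ray(c,ce[i]+[u0,v0],110).round(1))
```

```text
top0 [ 19  16  13  12 114] [495.2 236.4] [ 652.  -304.5  110. ]
top17 [ 17  11  13  12 112] [493.1 231.5] [ 662.4 -300.4  110. ]
scene0 [21 18 11 11 96] [151.1 187.6] [ 648.4 -308.4  110. ]
scene17 [18 23 12 10 96] [148.6 192.6] [ 664.5 -301.   110. ]
```

The ball is now at (663,-300), which is 96 mm from its shut position and matches the full stroke. Nothing is being touched, so I'll hand in.

```bash
python3 -c "
from plant import close_job
print(close_job())"
```

```text
the job is handed in; nothing more can be done
None
```

The job is done and handed in at about 35 s of the 210 s allowed. There were two elbows on the bench.

**What I did:**
- I shut the valve to its stop.
- I put the caps from ports 0 and 1 in the blue bin and left port 2 capped.
- I seated an elbow in each open port and turned it 75° clockwise.
- I then opened the valve fully, to its stop.

**Last checks:**
- **Valve:** the ball ended at (663, -300) mm. It was about 96 mm from its shut position, which is the full stroke.
- **Barbs:** both are square to the front within about 0.6°.
- **Jar and spool:** the before-and-after top views show no change where they stand.
- **Contact:** the arm ended clear, reading about 0.5 N.

**Disagreements and limits:**
- The scene and top cameras differed by about 4 mm in x, so I used the wrist view in between; both elbows went in without resistance.
- One colour-mask fit gave -1.8° for the port 0 barb because of an outlier sample. Redone without it, the fit gave 0.6°.
- Grip force can't be read. I closed the fingers only 2 mm under the elbow width to keep it gentle.
- The tightening torque was too noisy to read clearly. I judged tightness by the angle and the rising seal force.
- The 16-picture limit was reached, so I checked the end state from pixel measurements rather than by eye.

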